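# Stage greased pistons in the transit tray

## Robot

A 7-joint arm with a two-finger parallel gripper is mounted at the origin on the work surface. World frame = base frame: x ahead of the robot, y to its left, z up, the work surface at z = 0. Lengths are in m, angles in rad, forces in N, time in s.
With the tool pointing down it reaches from about 0.425 to 0.875 m from the base axis. Payload 4.7 kg.
Tool frame: the origin (TCP) lies midway between the tips of the shut fingers; the grasp point (between the pads) lies 19 mm behind it; z points along the fingers, y is the line along which they close (so a half turn about z gives the same grasp; the last joint's range is limited). The gripper opens to 87 mm and grips with 3 to 60 N. Pads are 19 mm wide; open, the fingers measure 117 mm over their backs; the gripper's body (75 mm by 190 mm) begins 51 mm behind the grasp point.
Start: joints at [1.13, 0.321, -0.07, 1.45, 0.023, 1.371, -0.057], TCP at [0.286, -0.584, 0.19] pointing down, gripper open.
Joint ranges: [-2.86, 2.86], [-0.3, 2.09], [-1.38, 1.24], [0.06, 2.45], [-1.56, 4.7], [0.09, 2.05], [-2.69, 2.69]. Speed limits (rad/s): [2.57, 2.57, 3.14, 3.14, 3.14, 3.14, 3.14].

## Interface

Orientations are given as a unit quaternion [w, x, y, z].
In Python, from plant import robot, cams gives the robot as it stands.
- The arm moves only by the tool play_rows, never from a script. Its argument "plan" is a list of rows, each a list of 4 numbers: the shift along the world's x, y, z in m, then the turn about the world's z in degrees. In form: [[dx, dy, dz, twist], ...]. A call has 1 to 20 rows; each row shifts and turns the commanded pose from where the row before left it; what a row does not reach is not made up. A row lasts 1/8 s, in which the tool goes at most 62.5 mm and 10.7 degrees, less where a joint would pass 70% of its speed; a pose out of reach is approached as far as the arm can. A call is refused whole if a number of a shift passes 0.0625 or a number of a turn 10.7, either way. A call with a gripper value outside its range is refused whole. "jaw" is the finger opening in m, from 0 to 0.087, set as the call begins (left out, the last holds). The fingers move at their own pace and stop on an object; "newtons" is the grip in N (left out, the last holds). Time passes only in rows, so rows that do not move let the fingers close. It gives the time, the measured TCP pose, the force, the opening and the grip force at its end, in the units of the state.
- robot.get_state(): the state, without advancing time (a new reading comes with each control period).
- cams.get_image(name): name is "scene" or "top"; returns (picture, depth): 400x640x3 uint8, red, green, blue; 400x640 float32, m along the optical axis (not along the pixel's ray), 0 where there is no reading.
- cams.get_calibration(name): a dict with "K" (3x3 intrinsics, pixels), "distortion" ([k1, k2, p1, p2, k3] as OpenCV has them; the pictures are not rectified), "R" (3x3) and "t" (3): a world point X has camera coordinates R X + t. Camera axes: x right, y down, z forward; pixel columns grow to the right and rows downward; lengths in m; the calibration is good to about 2 mm. A picture is of the moment at which its call begins. get_calibration takes no time and is no camera call.
- robot.close_job(): hands the job in; it is judged then, once.
Trained networks look in the newest picture that a camera, given by its name, has taken for a name from the list of things; names that differ only in an ending like _2 or _b are one class to them, and where a whole thing is asked for, a point or a joint stands for the part that bears it (a point fixed in the world has none). Each returns a list of dicts, best first, with "confidence" (0 to 1); they miss things now and then, are a little off and sometimes report something else, mostly with a low value. They report only what shows in the picture. A call takes as long as a camera call. They do not tell look-alikes from the thing itself.
- cams.cut_out(camera, thing): "pixels" (400x640 bool, what is visible of it) and "bbox" ([centre column, centre row, width, height] in pixels, round what is visible of it).
- cams.landmark_of(camera, thing): "xy" ([column, row] in pixels: a listed point, or the origin of a listed thing).
The state is a dict: "time_s": time; "q": joint angles; "joint_velocities": joint speeds; "joint_efforts": joint torques, N m; "tool_pos": TCP position; "tool_rot": TCP orientation; "wrist_force": force on the tool from outside, world axes, zero at the start; "torque": the same for the moment, N m; "grip_width": finger opening in m; "finger_force": force on a finger pad.
Only numpy, scipy, OpenCV 4.12 (cv2) and the standard library are available. Lean on these libraries where they do the work, as an engineer would, in place of code of your own. Each camera call takes 0.05 s, during which the arm holds its last target. There are 200 camera calls.

## Task

Load every cylinder piston that stands on the bench into the tray, one to a bay, for the trip to assembly: swing the tray's keeper bar wide open first, carry each piston level on the fork lifter and set it upright on the floor of a free bay, then swing the bar shut across the fronts until it clicks home behind its ball detent, and lay the lifter back lengthwise in the middle of its grey mat, standing level as you found it. The seals are freshly greased, so touch the pistons with nothing but the lifter (no fingers), never let one tip, and leave the valve, the regulator and the nozzle where they are.

Things in the scene. Friction and masses are not known exactly. Their poses are not given: they have to be found in the camera images.
- piston1: Aluminium cylinder piston with a black seal round its edge, 0.11 kg, loose: a disc 63 mm across, 10 mm thick, on a boss 30 mm across, 12 mm high, so a 12 mm gap under the disc all round. Stands boss down on the bench. Origin: centre of the boss's underside; z up. Two or three pistons are present.
- piston2: Aluminium cylinder piston with a black seal round its edge, 0.11 kg, loose: a disc 63 mm across, 10 mm thick, on a boss 30 mm across, 12 mm high, so a 12 mm gap under the disc all round. Stands boss down on the bench. Origin: centre of the boss's underside; z up. Like piston1.
- piston3: Aluminium cylinder piston with a black seal round its edge, 0.11 kg, loose: a disc 63 mm across, 10 mm thick, on a boss 30 mm across, 12 mm high, so a 12 mm gap under the disc all round. Stands boss down on the bench. Origin: centre of the boss's underside; z up. Like piston1.
- lifter: Steel fork lifter, 0.22 kg, loose. Origin: under the fork's centre (where a carried piston's axis goes), on the blade's underside; x along the prongs, z up. Blade z 0 to 4 mm, 52 mm wide: two 8 mm prongs, slot between them 36 mm wide (y +-18), closed at x = -20 mm, tips at x = +28 mm; solid blade x -20 to -55 mm. Carrying: slot round the boss, blade under the disc.
- lifter_grip (a point): Where to grip the lifter: middle of its wooden handle, at (-102, 0, 38) mm in the lifter's frame. The handle is a level bar 16 mm wide (y), 22 mm high (z 27 to 49), x -70 to -150 mm, free from above; an 18 mm wide neck joins it to the blade (x -53 to -77). Centre of mass about 15 mm ahead of this point, unloaded.
- lifter_mid (a point): Middle of the lifter's length, (-61, 0, 0) mm in its frame; belongs over the middle of tool_mat. A foot 36 mm wide under the handle's end (x = -146 mm, down to z = 0) makes the lifter stand level by itself on blade and foot.
- tool_mat: Grey mat with two white edge lines, 240 mm (x) by 100 mm (y), fixed, flat, as good as flush with the bench (what stands on it stands at bench level). Origin at its centre, x along its length. The lifter starts lengthwise on it and may be put back either way round.
- tray: Aluminium tray screwed to the bench, 318 mm (y) by 98 mm (x). Origin: under the middle bay's centre, on the bench; x from the open front to the back wall, y along the bays. Floor 8 mm thick, front edge at x = -56 mm. Three bays at 76 mm pitch, 72 mm wide between 4 mm cheeks (x -20 to 36 mm, top at 26 mm); back wall's inside at x = 36 mm, top at 28 mm.
- bay1 (a point): Centre of the first (tray y = +76 mm, next to the detent) bay of the tray, on the bay floor (8 mm above the bench): where a piston's origin belongs. Its axes are the tray's: x points into the bay from the open front to the back wall.
- bay2 (a point): Centre of the middle (tray y = 0) bay of the tray, on the bay floor (8 mm above the bench): where a piston's origin belongs. Its axes are the tray's: x points into the bay from the open front to the back wall.
- bay3 (a point): Centre of the last (tray y = -76 mm, next to the hinge) bay of the tray, on the bay floor (8 mm above the bench): where a piston's origin belongs. Its axes are the tray's: x points into the bay from the open front to the back wall.
- keeper (a joint): Keeper bar's angle: 0 shut, lying along the tray's y across the bay fronts (x = -40 mm) against its stop; positive opens, counter-clockwise seen from above, out towards the tray's -x; 1.57 points straight away from the front; stop at 1.6. Starts ajar and stays where it is left (light friction). Steel rod 8 mm thick, 286 mm long, axis 24 mm above the bench.
- keeper_knob (a point): Middle of the round brass upright knob on the keeper bar near its free end, 262 mm from the hinge: 14 mm across, 26 to 58 mm above the bench (this point at 46 mm). It can be pinched from above or pushed; a held round knob lets the bar turn.
- keeper_hinge (a point): On the keeper bar's upright hinge axis, 24 mm above the bench, at tray (-40, -136) mm. The hinge post is 18 mm across.
- detent (a point): Top of the sprung steel ball of the keeper's detent, on a low block at the tray's front, tray (-45, 142, 22) mm. Below about 0.04 rad the bar's end rides over it: some 5 N at the knob pushes it over, then the bar snaps to 0 and is held.
- solenoid_valve: Bystander: small solenoid valve, 60 x 26 x 70 mm, loose. Origin: centre of its underside.
- regulator: Bystander: pressure regulator with gauge, about 60 x 60 x 100 mm, loose. Origin: centre of its underside.
- nozzle: Bystander: grey plastic blower nozzle standing on its wide end, 60 mm across, 150 mm high, loose. Origin: centre of its underside.
Things that resemble listed ones, but are neither listed nor needed, are in the scene too. What is shaped like the piston1 but green is not meant. Leave any red look-alike of the piston2 alone.

How it is judged:
By the outcome, as a careful person would: the job done as asked, in the order asked, and still so for the second after the job is handed in, with the robot touching nothing.
Of piston1, piston2, piston3 only 2 to 3 are there at a start; the rules pass over those that are not, and their reading is None.
At some moment in a run one of piston1, piston2, piston3, lifter may be knocked a few centimetres aside while the robot is not near it.
It also fails if it takes over 210 s, if anything falls off the work surface, if the arm or the gripper's body presses on something with over 40 N, if the wrist force passes 120 N, or if a joint passes its speed limit or range.

## Working session

There is one attempt and no reset: what is moved stays moved. The work goes in short steps, Python scripts to look and compute and a tool call to move; the robot and the scene stay as the last step left them, time stands still between calls to the robot, and variables do not carry over. Pictures are saved under pics/ and viewed, at most 14 in all, crops included, and the job is handed in when it is done.

Besides the shell and the picture viewer there is one more tool, called after ">>>" as name(argument=value, ...), one argument or row to a line, values as JSON. play_rows: Moves the arm, as the interface text tells. Its arguments: {"type":"object","properties":{"plan":{"type":"array","items":{"type":"array","items":{"type":"number"}}},"jaw":{"type":"number"},"newtons":{"type":"number"}},"required":["plan"]}

```bash
mkdir -p pics; ls; cat > h.py <<'E'
import numpy as np, cv2
from plant import robot, cams
def cal(n):
    c=cams.get_calibration(n); return [np.array(c[k],float) for k in ("K","distortion","R","t")]
def ray(n,uv,z):
    K,D,R,t=cal(n); p=cv2.undistortPoints(np.array(uv,float).reshape(-1,1,2),K,D).reshape(-1,2)
    d=np.c_[p,np.ones(len(p))]@R; o=-R.T@t; s=(z-o[2])/d[:,2]; return o+s[:,None]*d
def proj(n,X):
    K,D,R,t=cal(n); return cv2.projectPoints(np.array(X,float).reshape(-1,1,3),cv2.Rodrigues(R)[0],t,K,D)[0].reshape(-1,2)
def cloud(n,dep):
    K,D,R,t=cal(n); h,w=dep.shape; u,v=np.meshgrid(np.arange(w),np.arange(h))
    p=cv2.undistortPoints(np.stack([u,v],-1).reshape(-1,1,2).astype(float),K,D).reshape(-1,2)
    c=np.c_[p,np.ones(len(p))]*dep.reshape(-1,1); return ((c-t)@R).reshape(h,w,3)
def save(n,im): cv2.imwrite("pics/"+n+".png",im[...,::-1])
E
python3 - <<'E'
from h import *
for n in("top","scene"):
    im,d=cams.get_image(n); save(n+"0",im); K,D,R,t=cal(n); print(n,-R.T@t,K[0,0])
    for th in("piston1","lifter","lifter_grip","lifter_mid","tool_mat","tray","bay1","bay2","bay3","keeper_knob","keeper_hinge","detent","nozzle","regulator","solenoid_valve"):
        z={"lifter_grip":.038,"bay1":.008,"bay2":.008,"bay3":.008,"keeper_knob":.046,"keeper_hinge":.024,"detent":.022}.get(th,0)
        for r in cams.landmark_of(n,th)[:5]:
            print(th,round(r["confidence"],2),np.round(r["xy"]),np.round(ray(n,r["xy"],z)[0],3))
print(robot.get_state())
E
```

```text
pics
top [0.2667464  0.02390398 1.44645062] 511.93525801090357
piston1 0.91 [460. 225.] [ 0.537 -0.418  0.   ]
piston1 0.79 [382. 180.] [ 0.671 -0.195  0.   ]
piston1 0.74 [421. 216.] [ 0.561 -0.306  0.   ]
piston1 0.69 [376. 214.] [ 0.568 -0.174  0.   ]
piston1 0.56 [451. 188.] [ 0.649 -0.4    0.   ]
lifter 0.66 [354. 245.] [ 0.477 -0.108  0.   ]
lifter_grip 0.89 [392. 240.] [ 0.485 -0.211  0.038]
lifter_grip 0.51 [236. 215.] [0.554 0.226 0.038]
lifter_mid 0.62 [377. 244.] [ 0.479 -0.175  0.   ]
tool_mat 0.82 [377. 247.] [ 0.472 -0.175  0.   ]
tool_mat 0.28 [233. 218.] [0.553 0.238 0.   ]
tray 0.89 [233. 219.] [0.55  0.238 0.   ]
bay1 0.86 [233. 218.] [0.552 0.239 0.008]
bay1 0.67 [232. 242.] [0.482 0.238 0.008]
bay1 0.6 [232. 187.] [0.643 0.244 0.008]
bay2 0.86 [233. 218.] [0.552 0.239 0.008]
bay2 0.67 [232. 242.] [0.482 0.238 0.008]
bay2 0.6 [232. 187.] [0.643 0.244 0.008]
bay3 0.86 [233. 218.] [0.552 0.239 0.008]
bay3 0.67 [232. 242.] [0.482 0.238 0.008]
bay3 0.6 [232. 187.] [0.643 0.244 0.008]
keeper_knob 0.71 [300. 236.] [0.495 0.043 0.046]
keeper_hinge 0.85 [240. 171.] [0.688 
[... 1781 characters left out ...]
1.13010697,  0.32098388, -0.0700946 ,  1.45049356,  0.02260682,
        1.3707696 , -0.05686745]), 'joint_velocities': array([ 0.00178294, -0.0002222 , -0.00186499,  0.00119767,  0.00010628,
       -0.00063042, -0.00157631]), 'joint_efforts': array([-4.31082208e-05, -4.91092265e+01, -4.03127689e-01, -3.12770784e+01,
       -6.36563217e-02,  3.36221361e-02,  2.55069574e-05]), 'tool_pos': array([ 0.28551605, -0.58397879,  0.1901002 ]), 'tool_rot': array([ 7.07429828e-05,  9.74251672e-01,  2.25463246e-01, -9.55088285e-06]), 'wrist_force': array([0.01854054, 0.45975177, 0.86433252]), 'torque': array([-0.01535969, -0.0540506 , -0.00952601]), 'finger_force': 0.0, 'grip_width': 0.08697046840692031}
```

```bash
python3 - <<'E'
import cv2
a=cv2.imread("pics/top0.png"); cv2.imwrite("pics/topc.png",cv2.resize(a[120:320,140:510],(800,432),interpolation=2))
b=cv2.imread("pics/scene0.png"); cv2.imwrite("pics/scenec.png",cv2.resize(b[120:320,180:510],(800,485),interpolation=2))
E
```

```text
(no output)
```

View pics/topc.png

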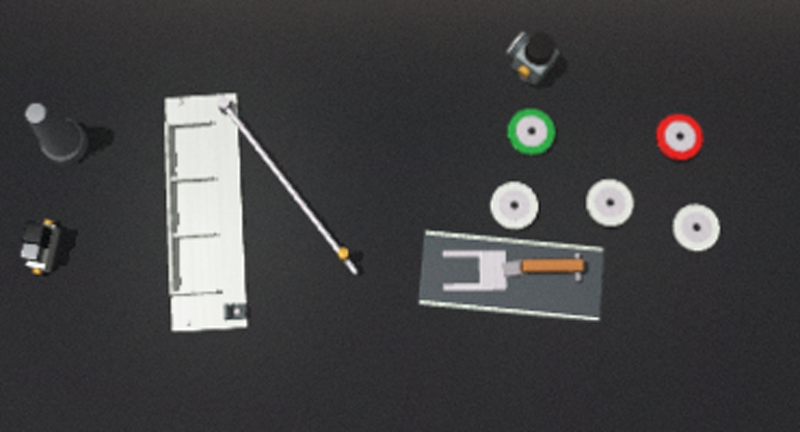

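View pics/scenec.png

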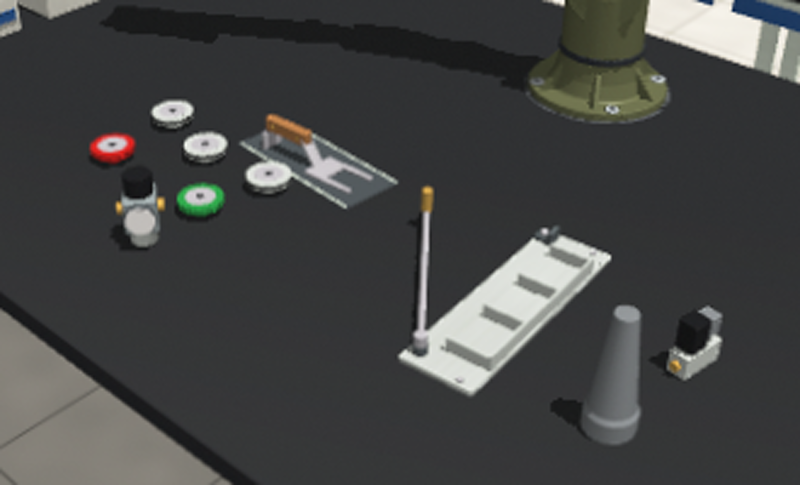

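The top view shows the tray on the left with its open front facing world −y. The keeper is ajar with its knob at about px (300,236), and the lifter's fork points +y. The three white pistons are at about px (376,214), (421,216) and (460,225). The green look-alike is at (382,180) and the red one at (453,184).

```bash
cat >> h.py <<'E'
def pistons(im,n="top"):
    # white discs: bright blobs of disc size, centre on the top plane z=.022
    g=im.min(2); m=((g>110)).astype(np.uint8); out=[]
    for c in cv2.findContours(m,cv2.RETR_EXTERNAL,cv2.CHAIN_APPROX_NONE)[0]:
        if 150<cv2.contourArea(c)<700:
            (u,v),(a,b),_=cv2.fitEllipse(c)
            if min(a,b)/max(a,b)>.8: out.append([*np.round(ray(n,(u,v),.022)[0][:2],4),round(a,1),round(b,1)])
    return out
def rect(mask,z,n="top"):
    c=max(cv2.findContours(mask.astype(np.uint8),cv2.RETR_EXTERNAL,cv2.CHAIN_APPROX_NONE)[0],key=cv2.contourArea)
    P=ray(n,c.reshape(-1,2),z)[:,:2].astype(np.float32); return cv2.minAreaRect(P), P
E
python3 - <<'E'
from h import *
im,d=cams.get_image("top"); print(pistons(im))
X=cloud("top",d); hsv=cv2.cvtColor(im,cv2.COLOR_RGB2HSV)
for th in("tool_mat","tray"):
    m=cams.cut_out("top",th)[0]["pixels"]; r,P=rect(m,0 if th!="tray" else .008); print(th,r,np.round(cv2.boxPoints(r),3).tolist())
# handle: orange and height 40..60mm near mat
h=(hsv[...,0]<20)&(hsv[...,1]>120)&(hsv[...,2]>60)
for nm,(x0,x1,y0,y1),z in(("handle",(.4,.56,-.33,-.1),.049),("knob",(.4,.6,-.05,.12),.058)):
    W=(X[...,0]>x0)&(X[...,0]<x1)&(X[...,1]>y0)&(X[...,1]<y1)&h
    v,u=np.nonzero(W); P=ray("top",np.c_[u,v],z); print(nm,len(u),P.mean(0).round(4),np.median(X[W],0).round(4),cv2.minAreaRect(P[:,:2].astype(np.float32)))
W=(X[...,0]>.4)&(X[...,0]<.56)&(X[...,1]>-.17)&(X[...,1]<-.03)&(im.min(2)>110)
v,u=np.nonzero(W);P=ray("top",np.c_[u,v],.004)[:,:2].astype(np.float32);P=P[(P[:,1]<-.06)];print("blade",len(P),cv2.minAreaRect(P))
# back wall/tray bright corners
W=(X[...,0]>.35)&(X[...,0]<.75)&(X[...,1]>.15)&(X[...,1]<.33)&(im.min(2)>110)
m=cv2.morphologyEx(W.astype(np.uint8),cv2.MORPH_OPEN,np.ones((9,9)));r,P=rect(m,.008);print("tray2",r,cv2.boxPoints(r).round(3).tolist())
E
```

```text
[[np.float64(0.5327), np.float64(-0.4169), 20.6, 21.6], [np.float64(0.5614), np.float64(-0.1751), 21.0, 21.5], [np.float64(0.5658), np.float64(-0.3022), 20.9, 21.5]]
tool_mat ((0.4722229838371277, -0.17140334844589233), (0.24132859706878662, 0.10443699359893799), 85.11602020263672) [[0.4099999964237213, -0.28700000047683716], [0.5139999985694885, -0.29600000381469727], [0.5350000262260437, -0.0560000017285347], [0.4300000071525574, -0.04699999839067459]]
tray ((0.5539624691009521, 0.23255655169487), (0.3190031349658966, 0.10842524468898773), 2.6803765296936035) [[0.3919999897480011, 0.27900001406669617], [0.3970000147819519, 0.17100000381469727], [0.7160000205039978, 0.1860000044107437], [0.7110000252723694, 0.2939999997615814]]
handle 170 [ 0.4774 -0.2189  0.049 ] [ 0.4776 -0.2187  0.0482] ((0.47746700048446655, -0.21861431002616882), (0.013975720852613449, 0.07843146473169327), 0.1802550107240677)
knob 14 [0.4904 0.0492 0.058 ] [0.4929 0.0497 0.049 ] ((0.49002137780189514, 0.049572788178920746), (0.016655147075653076, 0.010970051400363445), 0.5327216386795044)
blade 655 ((0.4942372441291809, -0.11603090167045593), (0.11199779808521271, 0.1416797637939453), 88.74282836914062)
tray2 ((0.5561336278915405, 0.23469719290733337), (0.31842005252838135, 0.0993417352437973), 4.357860088348389) [[0.39399999380111694, 0.2720000147819519], [0.4009999930858612, 0.17299999296665192], [0.718999981880188, 0.19699999690055847], [0.7110000252723694, 0.29600000381469727]]
```

>>> play_rows(
  plan=[
    [0.0147,0.0452,-0.005,4.57],
    [0.0147,0.0452,-0.005,4.57],
    [0.0147,0.0452,-0.005,4.57],
    [0.0147,0.0452,-0.005,4.57],
    [0.0147,0.0452,-0.005,4.57],
    [0.0147,0.0452,-0.005,4.57],
    [0.0147,0.0452,-0.005,4.57],
    [0.0147,0.0452,-0.005,4.57],
    [0.0147,0.0452,-0.005,4.57],
    [0.0147,0.0452,-0.005,4.57],
    [0.0147,0.0452,-0.005,4.57],
    [0.0147,0.0452,-0.005,4.57],
    [0.0147,0.0452,-0.005,4.57],
    [0.0147,0.0452,-0.005,4.57],
    [0,0,0,0],
    [0,0,0,0],
  ],
  jaw=0.06,
  newtons=8,
)

```text
time_s: 3.75
tool_pos: [0.4912, 0.0483, 0.12]
tool_rot: [0.0, 0.707, 0.707, -0.0]
wrist_force: [0.0, -0.3, 0.2]
grip_width: 0.0599
finger_force: 0.0
```

>>> play_rows(
  plan=[
    [0,0,-0.02,0],
    [0,0.001,-0.02,0],
    [0,0,-0.02,0],
    [0,0,-0.02,0],
    [0,0,-0.004,0],
    [0,0,0,0],
    [0,0,0,0],
  ],
)

```text
time_s: 4.62
tool_pos: [0.4921, 0.0495, 0.037]
tool_rot: [0.001, 0.707, 0.707, 0.0]
wrist_force: [0.5, 0.3, 0.4]
grip_width: 0.0599
finger_force: 0.0
```

>>> play_rows(
  plan=[
    [0,0,0,0],
    [0,0,0,0],
    [0,0,0,0],
    [0,0,0,0],
    [0,0,0,0],
    [0,0,0,0],
  ],
  jaw=0.0,
)

```text
time_s: 5.38
tool_pos: [0.4913, 0.0498, 0.0361]
tool_rot: [0.0, 0.707, 0.707, -0.0]
wrist_force: [0.1, -0.4, 0.3]
grip_width: 0.0076
finger_force: 0.0
```

```bash
python3 - <<'E'
from h import *
print(robot.get_state()["grip_width"])
im,d=cams.get_image("scene"); save("s1",cv2.resize(im[150:300,290:450],(800,750))[:600]); 
im,d=cams.get_image("top"); a=im[190:270,250:340]
for n in("top","scene"):
    for r in cams.landmark_of(n,"keeper_knob"): print(n,r["confidence"],r["xy"],ray(n,r["xy"],.046)[0])
E
```

```text
0.00757671392907334
scene 0.58 [354.6, 201.5] [0.50006615 0.0543826  0.046     ]
scene 0.34 [350.6, 260.6] [0.72552361 0.22821314 0.046     ]
```

View pics/s1.png

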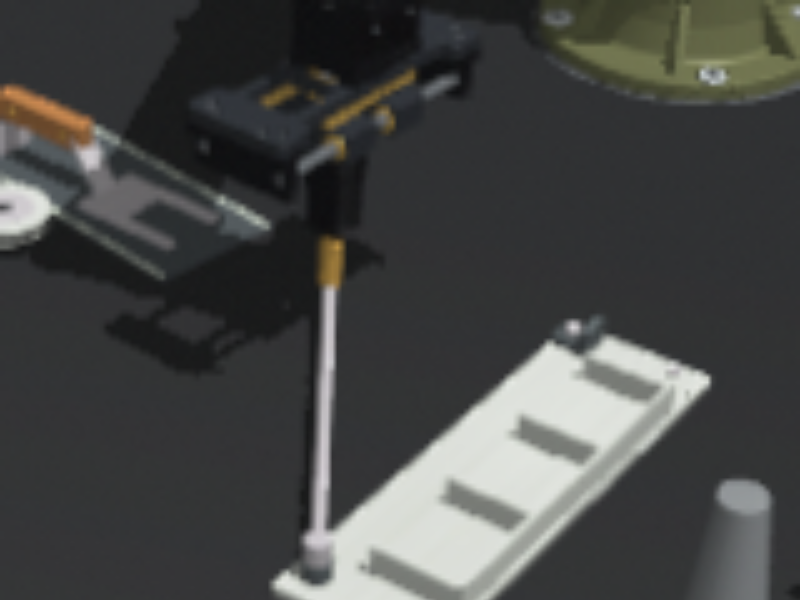

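```bash
python3 - <<'E'
from h import *
for X in([.491,.05,.036],[.491,.05,.058],[.491,.05,.026],[.50,.054,.058],[.694,.212,.024]): print(X,proj("scene",X)[0].round(1),((proj("scene",X)[0]-[290,150])*5).round(), proj("top",X)[0].round(1))
im,d=cams.get_image("top"); save("t1",cv2.resize(im[190:270,230:350],(780,520)))
E
```

```text
[0.491, 0.05, 0.036] [355.3 202.5] [326. 263.] [298.  237.9]
[0.491, 0.05, 0.058] [355.5 196.6] [327. 233.] [297.8 236.6]
[0.491, 0.05, 0.026] [355.2 205.2] [326. 276.] [298.  238.5]
[0.5, 0.054, 0.058] [354.6 198.2] [323. 241.] [296.4 233.4]
[0.694, 0.212, 0.024] [353.4 258.7] [317. 543.] [242.9 168.9]
```

View pics/t1.png

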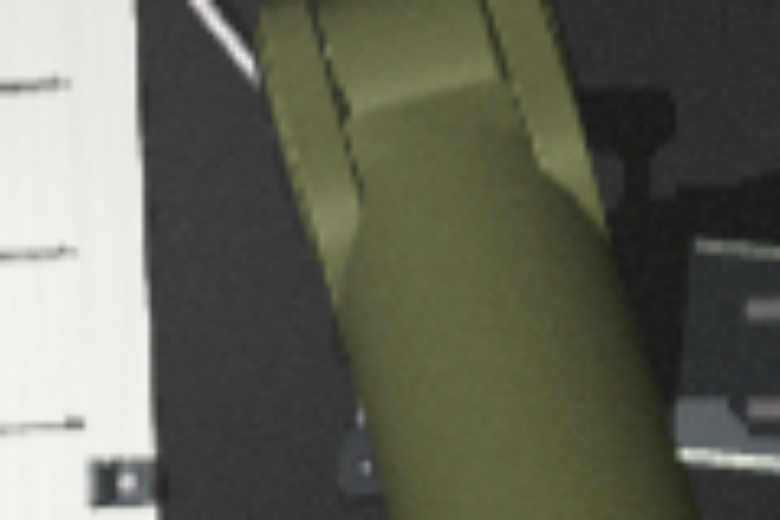

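>>> play_rows(
  plan=[
    [0,0,0,0],
    [0,0,0,0],
  ],
)

```text
time_s: 5.88
tool_pos: [0.4913, 0.0498, 0.0361]
tool_rot: [0.0, 0.707, 0.707, 0.0]
wrist_force: [-0.3, -0.6, 0.4]
grip_width: 0.0003
finger_force: 0.0
```

```bash
python3 - <<'E'
from h import *
im,d=cams.get_image("scene"); X=cloud("scene",d)
p=proj("scene",[.491,.05,.046])[0].round().astype(int); print(p)
for v in range(p[1]-8,p[1]+7): print(v,[(*(X[v,u,:]*1000).round().astype(int).tolist(),im[v,u].tolist()) for u in range(p[0]-4,p[0]+6,3)])
E
```

```text
[355 200]
192 [(403, -41, -3, [43, 44, 46]), (497, 49, 77, [16, 15, 16]), (499, 62, 83, [17, 17, 18]), (484, 62, 77, [22, 22, 24])]
193 [(408, -36, -3, [36, 37, 38]), (504, 54, 79, [16, 14, 16]), (501, 64, 81, [18, 18, 20]), (489, 66, 77, [23, 23, 24])]
194 [(407, -37, -8, [25, 26, 26]), (504, 54, 75, [15, 16, 16]), (500, 63, 77, [18, 17, 18]), (486, 63, 70, [22, 23, 24])]
195 [(415, -30, -5, [25, 25, 26]), (497, 49, 66, [16, 16, 17]), (501, 64, 74, [16, 17, 17]), (489, 66, 70, [30, 31, 31])]
196 [(424, -23, -2, [26, 26, 27]), (495, 48, 61, [24, 24, 23]), (502, 64, 71, [18, 18, 19]), (401, -3, -4, [43, 43, 44])]
197 [(427, -20, -3, [26, 26, 26]), (417, -15, -6, [58, 48, 30]), (502, 65, 68, [72, 57, 32]), (406, 2, -4, [41, 42, 43])]
198 [(434, -15, -2, [24, 25, 26]), (423, -10, -5, [86, 69, 36]), (488, 54, 53, [113, 89, 45]), (407, 2, -7, [25, 26, 27])]
199 [(434, -14, -5, [26, 27, 27]), (498, 50, 52, [94, 74, 38]), (492, 57, 52, [130, 102, 49]), (416, 9, -4, [26, 26, 27])]
200 [(439, -11, -6, [25, 26, 26]), (497, 50, 48, [95, 75, 38]), (494, 59, 51, [146, 114, 55]), (420, 13, -4, [25, 26, 27])]
201 [(443, -7, -6, [25, 26, 26]), (495, 48, 42, [96, 76, 39]), (493, 58, 46, [153, 119, 57]), (430, 21, 0, [25, 27, 27])]
202 [(450, -1, -4, [26, 27, 27]), (494, 47, 38, [98, 78, 41]), (495, 60, 44, [151, 118, 57]), (431, 22, -3, [26, 26, 27])]
203 [(453, 2, -5, [27, 27, 28]), (494, 47, 34, [100, 80, 42]), (489, 55, 35, [149, 117, 58]), (432, 23, -6, [26, 27, 27])]
204 [(458, 6, -5, [25, 26, 26]), (496, 49, 32, [107, 85, 41]), (493, 58, 35, [147, 115, 58]), (438, 28, -5, [30, 31, 31])]
205 [(466, 13, -2, [25, 26, 26]), (495, 48, 28, [117, 91, 44]), (490, 56, 29, [146, 113, 56]), (439, 28, -8, [41, 42, 43])]
206 [(465, 12, -7, [24, 26, 26]), (496, 50, 25, [105, 84, 44]), (498, 63, 32, [147, 116, 58]), (451, 38, -2, [49, 51, 51])]
```

>>> play_rows(
  plan=[
    [0,0,0.03,0],
    [0,0,0.03,0],
    [0,0,0.03,0],
    [0,0,0,0],
    [0,0,0,0],
  ],
)

```text
time_s: 6.55
tool_pos: [0.4908, 0.0497, 0.1254]
tool_rot: [-0.0, 0.707, 0.707, -0.0]
wrist_force: [-0.4, 0.1, -0.7]
grip_width: 0.0006
finger_force: 0.0
```

```bash
python3 - <<'E'
from h import *
s=robot.get_state(); T=s["tool_pos"]; print(T)
im,d=cams.get_image("scene"); X=cloud("scene",d)
W=(abs(X[...,0]-T[0])<.05)&(abs(X[...,1]-T[1])<.05)&(X[...,2]>.02)
v,u=np.nonzero(W); 
for r in range(v.min(),v.max()+1):
    k=v==r
    if k.any(): print(r,u[k].min(),u[k].max(),(np.median(X[r,u[k]],0)*1000).round(),im[r,u[k]].mean(0).round())
save("s2",cv2.resize(im[120:240,290:450],(800,600)))
E
```

```text
[0.49077012 0.049673   0.12538059]
17 369 370 [444.  42. 589.] [112. 116.  78.]
18 364 374 [443.  41. 586.] [110. 113.  78.]
19 363 373 [447.  40. 584.] [110. 114.  78.]
20 362 375 [449.  47. 582.] [112. 116.  80.]
21 352 376 [457.  35. 579.] [108. 113.  81.]
22 351 376 [462.  40. 578.] [110. 114.  82.]
23 350 379 [468.  46. 577.] [111. 116.  83.]
24 349 382 [470.  52. 575.] [110. 115.  82.]
25 348 383 [472.  53. 574.] [ 98. 102.  72.]
26 347 383 [472.  51. 571.] [85. 89. 64.]
27 346 383 [474.  49. 569.] [80. 84. 60.]
28 345 382 [475.  45. 566.] [80. 83. 59.]
29 344 382 [477.  42. 565.] [84. 88. 62.]
30 344 382 [489.  51. 563.] [ 98. 101.  70.]
31 343 382 [496.  61. 563.] [106. 109.  76.]
32 342 383 [500.  64. 561.] [103. 107.  75.]
33 342 382 [504.  68. 560.] [105. 109.  75.]
34 341 382 [508.  67. 558.] [104. 108.  75.]
35 341 383 [510.  70. 555.] [101. 105.  73.]
36 341 382 [513.  69. 554.] [ 99. 102.  72.]
37 341 382 [516.  70. 552.] [95. 98. 69.]
38 341 382 [518.  68. 549.] [93. 97. 68.]
39 340 383 [520.  71. 547.] [88. 91. 66.]
40 340 383 [523.  68. 544.] [88. 91. 64.]
41 340 38
[... 5873 characters left out ...]
102.  53.]
204 354 358 [496.  55.  34.] [126. 101.  53.]
205 354 358 [494.  57.  30.] [128. 101.  53.]
206 354 358 [495.  57.  28.] [125. 101.  58.]
207 355 357 [497.  58.  26.] [158. 141. 121.]
208 355 357 [499.  61.  23.] [158. 155. 157.]
209 355 356 [506.  63.  25.] [192. 188. 192.]
210 355 356 [508.  66.  23.] [194. 189. 194.]
211 355 356 [514.  70.  24.] [194. 190. 193.]
212 355 356 [517.  73.  23.] [194. 190. 194.]
213 355 356 [520.  75.  23.] [195. 191. 194.]
214 355 356 [527.  81.  24.] [197. 193. 197.]
215 355 356 [531.  85.  25.] [197. 192. 198.]
216 355 356 [533.  86.  23.] [196. 192. 196.]
217 355 356 [535.  88.  21.] [198. 194. 198.]
218 356 356 [540.  94.  23.] [192. 187. 192.]
```

View pics/s2.png

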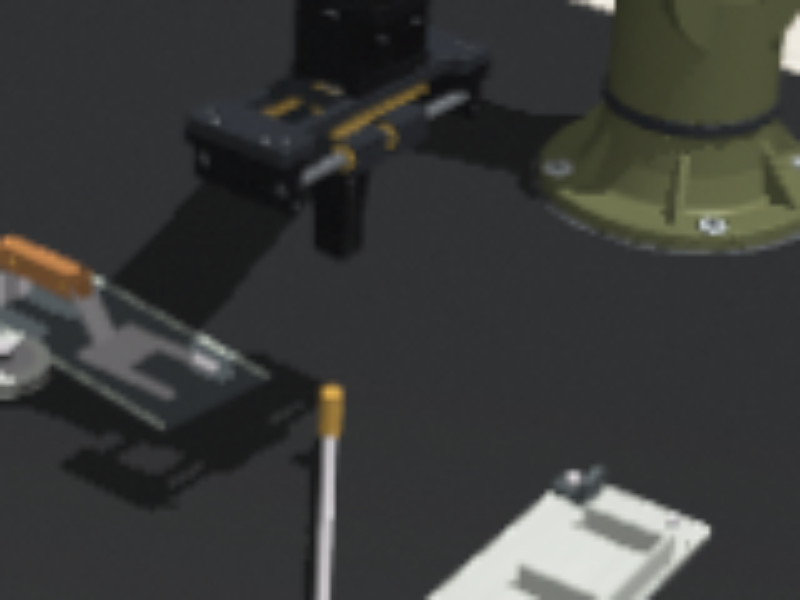

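The view shows the closed fingertips at about px (358,172). That puts them at z ≈ 0.154, while the reported TCP z is 0.125, so the real tips sit about 28 mm higher than the reading. I'll correct for that.

>>> play_rows(
  plan=[
    [0,0,0,0],
    [0,0,0,0],
    [0,0,0,0],
    [0,0,0,0],
    [0,0,0,0],
    [0,0,-0.03,0],
    [0,0,-0.03,0],
    [0,0,-0.025,0],
    [0,0,-0.015,0],
    [0,0,-0.013,0],
    [0,0,0,0],
    [0,0,0,0],
  ],
  jaw=0.06,
)

```text
time_s: 8.1
tool_pos: [0.492, 0.05, 0.0138]
tool_rot: [0.0, 0.707, 0.707, 0.0]
wrist_force: [0.1, 0.7, 0.0]
grip_width: 0.0599
finger_force: 0.0
```

>>> play_rows(
  plan=[
    [0,0,0,0],
    [0,0,0,0],
    [0,0,0,0],
    [0,0,0,0],
    [0,0,0,0],
    [0,0,0,0],
    [0,0,0,0],
    [0,0,0,0],
  ],
  jaw=0.0,
)

```text
time_s: 9.1
tool_pos: [0.4911, 0.0497, 0.013]
tool_rot: [-0.0, 0.707, 0.707, -0.0]
wrist_force: [-0.5, -0.5, 0.1]
grip_width: 0.0133
finger_force: 8.0
```

```bash
python3 -c "
import numpy as np
v=np.array([-.2029,-.1623]);r=np.hypot(*v);a=np.arctan2(v[1],v[0])%(2*np.pi)
t=np.linspace(a,np.radians(273),20);p=r*np.c_[np.cos(t),np.sin(t)];print(np.degrees(a));print([[round(x,4),round(y,4),0,0] for x,y in np.diff(p,axis=0)])"
```

```text
218.6563643772226
[[np.float64(0.0084), np.float64(-0.0099), 0, 0], [np.float64(0.0088), np.float64(-0.0095), 0, 0], [np.float64(0.0093), np.float64(-0.009), 0, 0], [np.float64(0.0097), np.float64(-0.0086), 0, 0], [np.float64(0.0102), np.float64(-0.0081), 0, 0], [np.float64(0.0105), np.float64(-0.0076), 0, 0], [np.float64(0.0109), np.float64(-0.007), 0, 0], [np.float64(0.0112), np.float64(-0.0065), 0, 0], [np.float64(0.0116), np.float64(-0.0059), 0, 0], [np.float64(0.0118), np.float64(-0.0053), 0, 0], [np.float64(0.0121), np.float64(-0.0047), 0, 0], [np.float64(0.0123), np.float64(-0.0041), 0, 0], [np.float64(0.0125), np.float64(-0.0035), 0, 0], [np.float64(0.0127), np.float64(-0.0029), 0, 0], [np.float64(0.0128), np.float64(-0.0022), 0, 0], [np.float64(0.0129), np.float64(-0.0016), 0, 0], [np.float64(0.0129), np.float64(-0.0009), 0, 0], [np.float64(0.013), np.float64(-0.0003), 0, 0], [np.float64(0.013), np.float64(0.0004), 0, 0]]
```

>>> play_rows(
  plan=[
    [0.0084,-0.0099,0,0],
    [0.0088,-0.0095,0,0],
    [0.0093,-0.009,0,0],
    [0.0097,-0.0086,0,0],
    [0.0102,-0.0081,0,0],
    [0.0105,-0.0076,0,0],
    [0.0109,-0.007,0,0],
    [0.0112,-0.0065,0,0],
    [0.0116,-0.0059,0,0],
    [0.0118,-0.0053,0,0],
    [0.0121,-0.0047,0,0],
    [0.0123,-0.0041,0,0],
    [0.0125,-0.0035,0,0],
    [0.0127,-0.0029,0,0],
    [0.0128,-0.0022,0,0],
    [0.0129,-0.0016,0,0],
    [0.0129,-0.0009,0,0],
    [0.013,-0.0003,0,0],
    [0.013,0.0004,0,0],
    [0,0,0,0],
  ],
)

```text
time_s: 11.6
tool_pos: [0.7092, -0.0472, 0.0132]
tool_rot: [0.0, 0.707, 0.707, 0.001]
wrist_force: [-0.1, -1.4, 0.6]
grip_width: 0.0132
finger_force: 8.0
```

>>> play_rows(
  plan=[
    [0,0,0,0],
    [0,0,0,0],
    [0,0,0,0],
    [0,0,0,0],
    [0,0,0.03,0],
    [0,0,0.05,0],
    [-0.025,-0.018,0.02,0],
    [-0.0345,-0.0243,0,0],
    [-0.0345,-0.0243,0,0],
    [-0.0345,-0.0243,0,0],
    [-0.0345,-0.0243,0,0],
    [-0.0345,-0.0243,0,0],
    [-0.0345,-0.024,0,0],
    [0,0,0,0],
    [0,0,0,0],
  ],
  jaw=0.05,
)

```text
time_s: 13.48
tool_pos: [0.4765, -0.2105, 0.1135]
tool_rot: [0.0, 0.707, 0.707, 0.0]
wrist_force: [0.5, -0.7, 0.8]
grip_width: 0.05
finger_force: 0.0
```

>>> play_rows(
  plan=[
    [0,0,-0.03,0],
    [0,0,-0.03,0],
    [0,0,-0.03,0],
    [0,0,-0.015,0],
    [0,0,-0.0085,0],
    [0,0,-0.006,0],
    [0,0,0,0],
    [0,0,0,0],
  ],
)

```text
time_s: 14.48
tool_pos: [0.4765, -0.2112, -0.0057]
tool_rot: [0.001, 0.707, 0.707, 0.0]
wrist_force: [-1.3, 0.8, 0.8]
grip_width: 0.0499
finger_force: 0.0
```

>>> play_rows(
  plan=[
    [0,0,0,0],
    [0,0,0,0],
    [0,0,0,0],
    [0,0,0,0],
    [0,0,0,0],
    [0,0,0,0],
    [0,0,0,0],
  ],
  jaw=0.0,
  newtons=55,
)

```text
time_s: 15.35
tool_pos: [0.476, -0.2109, -0.0064]
tool_rot: [0.0, 0.707, 0.707, 0.0]
wrist_force: [0.7, -0.3, -0.5]
grip_width: 0.0155
finger_force: 54.8
```

>>> play_rows(
  plan=[
    [0,0,0.02,0],
    [0,0,0.03,0],
    [0.0047,-0.032,0,0],
    [0.0047,-0.032,0,0],
    [0.0047,-0.032,0,0],
    [0.0047,-0.032,0,0],
    [0.0047,-0.032,0,0],
    [0.0047,-0.032,0,0],
    [0.0047,-0.032,0,0],
    [0.0047,-0.032,0,0],
    [0.0047,-0.032,0,0],
    [0.0047,-0.032,0,0],
    [0.0047,-0.032,0,0],
    [0.0047,-0.032,0,0],
    [0,0,-0.02,0],
    [0,0,0,0],
    [0,0,0,0],
  ],
)

```text
time_s: 17.48
tool_pos: [0.5326, -0.5929, 0.0229]
tool_rot: [-0.001, 0.706, 0.708, 0.0]
wrist_force: [-0.0, 0.3, -2.1]
grip_width: 0.0158
finger_force: 54.8
```

```bash
python3 - <<'E'
from h import *
im,d=cams.get_image("top"); print(pistons(im)); save("t2",cv2.resize(im[170:300,340:500],(738,600)))
im,d=cams.get_image("scene"); save("s3",cv2.resize(im[110:240,200:360],(738,600)))
E
```

```text
[[np.float64(0.5328), np.float64(-0.4169), 20.6, 21.6], [np.float64(0.5615), np.float64(-0.175), 21.0, 21.6], [np.float64(0.5659), np.float64(-0.3023), 20.8, 21.5]]
```

View pics/t2.png

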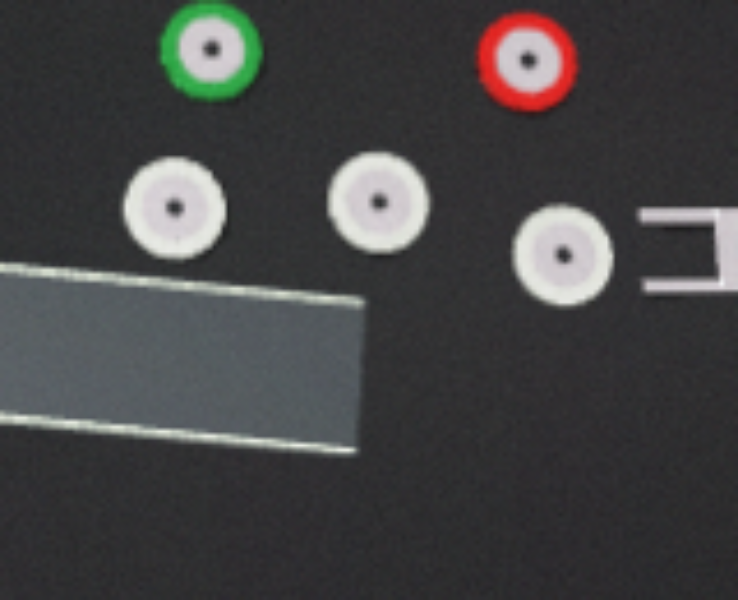

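View pics/s3.png

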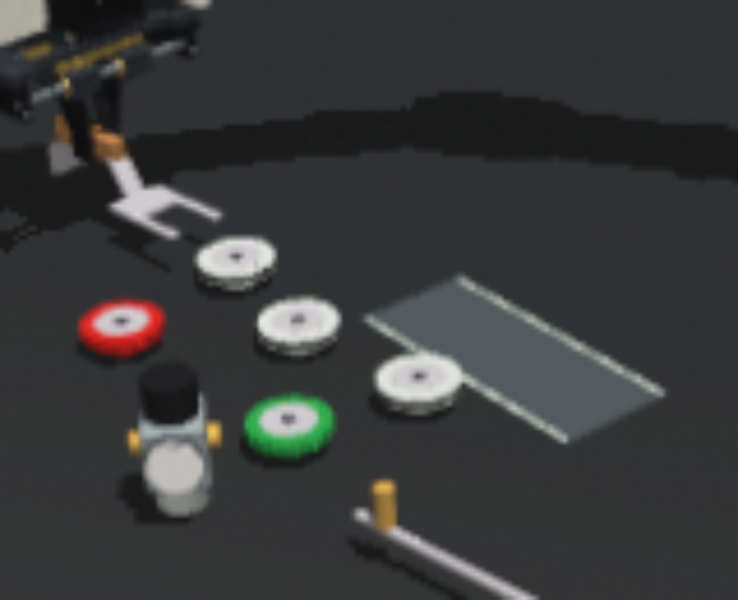

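The top view shows the fork prongs at crop rows 215 and 286, just right of the first piston, whose centre is at crop (563,255). The three pistons haven't moved. I'll now measure the fork's axis in the same picture.

```bash
cat >> h.py <<'E'
def fork(im,zt,box):
    # prongs: bright pixels in world box (x0,x1,y0,y1); subpixel row profile -> axis
    u,v=np.meshgrid(np.arange(640),np.arange(400)); P=ray("top",np.c_[u.ravel(),v.ravel()],zt)[:,:2]
    g=im.min(2).ravel().astype(float)-45; x0,x1,y0,y1=box
    k=(P[:,0]>x0)&(P[:,0]<x1)&(P[:,1]>y0)&(P[:,1]<y1)&(g>15); Q,w=P[k],g[k]; m=(x0+x1)/2; r=[]
    for s in(Q[:,0]<m,Q[:,0]>=m):
        b=np.polyfit(Q[s,1],Q[s,0],1,w=w[s]); r.append([np.average(Q[s,0],weights=w[s]),b[0],Q[s,1].max(),s.sum()])
    return np.array(r)
E
python3 - <<'E'
from h import *
im,d=cams.get_image("top"); s=robot.get_state(); T=s["tool_pos"]; zt=T[2]+.0064+.004
r=fork(im,zt,(T[0]-.04,T[0]+.04,-.51,-.45)); print(T,r.round(4),"axis",r[:,0].mean())
X=cloud("top",d); g=im.min(2)>110
for y0,y1 in((-.545,-.53),(-.53,-.515),(-.49,-.475),(-.475,-.462)):
    k=g&(abs(X[...,0]-T[0])<.04)&(X[...,1]>y0)&(X[...,1]<y1); print(y0,np.median(X[k],0).round(4),k.sum())
E
```

```text
[ 0.53303883 -0.59434123  0.02464703] [[ 5.126e-01 -6.200e-03 -4.623e-01  5.800e+01]
 [ 5.566e-01  5.300e-03 -4.622e-01  8.200e+01]] axis 0.5345870504349319
-0.545 [ 0.536  -0.5381  0.0346] 91
-0.53 [ 0.5341 -0.522   0.0354] 96
-0.49 [ 0.5533 -0.4832  0.0342] 31
-0.475 [ 0.5165 -0.4693  0.0343] 22
```

>>> play_rows(
  plan=[
    [-0.0018,0,-0.013,0],
    [0,0,-0.013,0],
    [0,0,0,0],
    [0,0.012,0,0],
    [0,0.012,0,0],
    [0,0.012,0,0],
    [0,0.012,0,0],
    [0,0.009,0,0],
    [0,0.008,0,0],
    [0,0.008,0,0],
    [0,0,0,0],
    [0,0,0,0],
  ],
)

```text
time_s: 19.12
tool_pos: [0.5303, -0.5224, -0.0024]
tool_rot: [0.0, 0.707, 0.707, -0.0]
wrist_force: [-0.3, -0.6, -2.1]
grip_width: 0.0154
finger_force: 54.8
```

```bash
python3 - <<'E'
from h import *
im,d=cams.get_image("top"); print(pistons(im)); print(robot.get_state()["tool_pos"])
E
```

```text
[[np.float64(0.5615), np.float64(-0.175), 21.0, 21.6], [np.float64(0.5659), np.float64(-0.3023), 20.8, 21.5]]
[ 0.5302414  -0.52252666 -0.00244705]
```

>>> play_rows(
  plan=[
    [0,0,0.004,0],
    [0,0,0.004,0],
    [0,0,0.006,0],
    [0,0,0.01,0],
    [0,0,0.01,0],
    [0,0,0.01,0],
    [0,0,0.006,0],
    [0,0,0,0],
    [0,0,0,0],
  ],
)

```text
time_s: 20.3
tool_pos: [0.5302, -0.5216, 0.0471]
tool_rot: [-0.0, 0.707, 0.707, -0.0]
wrist_force: [0.2, 0.1, -3.3]
grip_width: 0.0155
finger_force: 54.8
```

```bash
python3 - <<'E'
from h import *
im,d=cams.get_image("top"); X=cloud("top",d); s=robot.get_state(); T=s["tool_pos"]; print(T)
k=(im.min(2)>110)&(abs(X[...,0]-T[0])<.045)&(abs(X[...,1]-T[1]-.104)<.04)&(X[...,2]>.02); P=X[k]
A=np.c_[P[:,:2]-P[:,:2].mean(0),np.ones(len(P))]; print(len(P),P.mean(0),np.linalg.lstsq(A,P[:,2],rcond=None)[0],np.ptp(P,axis=0))
im,d=cams.get_image("scene"); save("s4",cv2.resize(im[110:210,200:340],(784,560)))
E
```

```text
[ 0.5301609  -0.52160212  0.04693244]
463 [ 0.53240809 -0.42083189  0.06580349] [0.02568894 0.09274761 0.06580349] [0.06290233 0.07106806 0.02731287]
```

View pics/s4.png

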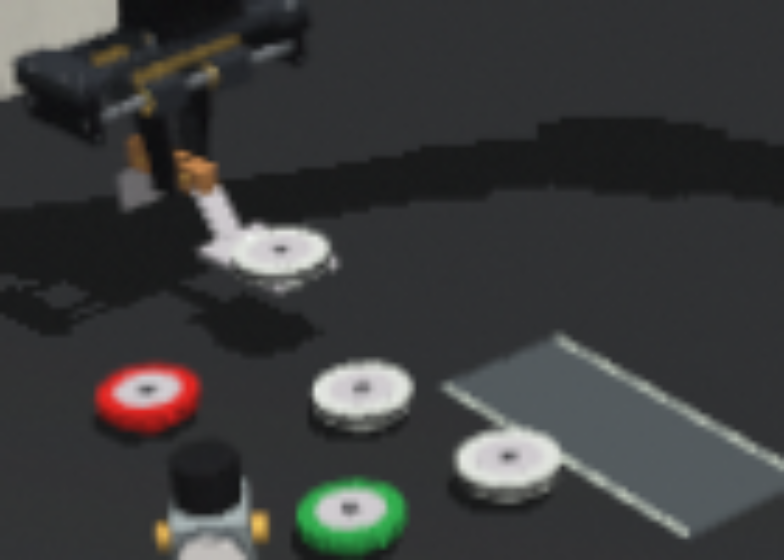

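The scene view shows the piston level on the fork, disc at crop (280,250). The other two are untouched.

```bash
python3 - <<'E'
from h import *
im,d=cams.get_image("top"); g=im.min(2).astype(float); X=cloud("top",d)
def cross(line,th=100,rise=True):
    b=line>th; i=np.nonzero(b[1:]!=b[:-1])[0]; return [(k+(th-line[k])/(line[k+1]-line[k])) for k in i]
F=[];B=[]
for v in range(175,268,1):
    c=cross(g[v,200:270]); 
    if len(c)>1: B.append((200+c[0],v)); F.append((200+c[-1],v))
def lf(pts,z):
    P=ray("top",pts,z)[:,:2]; k=np.ones(len(P),bool)
    for _ in range(4):
        b=np.polyfit(P[k,0],P[k,1],1); r=P[:,1]-np.polyval(b,P[:,0]); k=abs(r)<max(.0008,1.5*np.std(r[k]))
    return b,k.sum(),np.std(r[k])
for nm,p,z in(("front",F,.008),("back",B,.028)): print(nm,lf(p,z), np.degrees(np.arctan(lf(p,z)[0][0])))
E_=[];G=[]
for u in range(222,250):
    c=cross(g[150:290,u]); 
    if len(c)>1: E_.append((u,150+c[0])); G.append((u,150+c[-1]))
for nm,p in(("far",E_),("near",G)):
    P=ray("top",p,.008)[:,:2]; b=np.polyfit(P[:,1],P[:,0],1); print(nm,b,np.degrees(np.arctan(b[0])),np.median(P,0))
# depth: raised features in tray
W=(X[...,2]>.018)&(X[...,2]<.035)&(X[...,0]>.38)&(X[...,0]<.73)&(X[...,1]>.2)&(X[...,1]<.31)
Q=X[W][:,:2]; h=np.histogram(Q[:,0],bins=np.arange(.4,.72,.004)); print(W.sum()); print(dict(zip(h[1].round(3).tolist(),h[0].tolist())))
E
```

```text
front (array([0.07584766, 0.14192132]), np.int64(86), np.float64(0.0004181928725169522)) 4.337446087117079
back (array([0.07428437, 0.24117766]), np.int64(81), np.float64(0.0003029402517578744)) 4.248377921696815
far [-0.06939508  0.73246037] -3.969681271208648 [0.71553055 0.23670304]
near [-0.06679154  0.41060387] -3.8211979827468636 [0.39595601 0.22495126]
346
{0.4: 0, 0.404: 0, 0.408: 0, 0.412: 1, 0.416: 1, 0.42: 2, 0.424: 1, 0.428: 2, 0.432: 0, 0.436: 0, 0.44: 20, 0.444: 18, 0.448: 5, 0.452: 2, 0.456: 4, 0.46: 2, 0.464: 4, 0.468: 2, 0.472: 2, 0.476: 4, 0.48: 2, 0.484: 4, 0.488: 2, 0.492: 3, 0.496: 3, 0.5: 2, 0.504: 3, 0.508: 2, 0.512: 3, 0.516: 23, 0.52: 20, 0.524: 4, 0.528: 5, 0.532: 2, 0.536: 4, 0.54: 2, 0.544: 4, 0.548: 2, 0.552: 2, 0.556: 4, 0.56: 3, 0.564: 1, 0.568: 4, 0.572: 2, 0.576: 3, 0.58: 2, 0.584: 4, 0.588: 2, 0.592: 18, 0.596: 24, 0.6: 4, 0.604: 2, 0.608: 3, 0.612: 2, 0.616: 3, 0.62: 2, 0.624: 4, 0.628: 3, 0.632: 2, 0.636: 3, 0.64: 4, 0.644: 2, 0.648: 2, 0.652: 3, 0.656: 4, 0.66: 2, 0.664: 14, 0.668: 26, 0.672: 3, 0.676: 0, 0.68: 1, 0.684: 2, 0.688: 8, 0.692: 7, 0.696: 6, 0.7: 5, 0.704: 0, 0.708: 0, 0.712: 0}
```

>>> play_rows(
  plan=[
    [0.001,0.006,0,0.215],
    [0.0019,0.012,0,0.215],
    [0.0029,0.018,0,0.215],
    [0.0039,0.024,0,0.215],
    [0.0039,0.024,0,0.215],
    [0.0039,0.024,0,0.215],
    [0.0039,0.024,0,0.215],
    [0.0039,0.024,0,0.215],
    [0.0039,0.024,0,0.215],
    [0.0039,0.024,0,0.215],
    [0.0039,0.024,0,0.215],
    [0.0039,0.024,0,0.215],
    [0.0039,0.024,0,0.215],
    [0.0039,0.024,0,0.215],
    [0.0039,0.024,0,0.215],
    [0.0039,0.024,0,0.215],
    [0.0039,0.024,0,0.215],
    [0.0038,0.02,0,0.215],
    [0.0025,0.014,0,0.215],
    [0.001,0.006,0,0.215],
  ],
)

```text
time_s: 22.95
tool_pos: [0.5984, -0.1088, 0.0476]
tool_rot: [0.0, 0.679, 0.734, 0.0]
wrist_force: [-0.2, 0.9, -3.4]
grip_width: 0.0157
finger_force: 54.8
```

>>> play_rows(
  plan=[
    [0.0012,0.008,0,0],
    [0.0025,0.016,0,0],
    [0.0037,0.024,0,0],
    [0.0037,0.024,0,0],
    [0.0037,0.024,0,0],
    [0.0037,0.024,0,0],
    [0.0037,0.024,0,0],
    [0.0037,0.024,0,0],
    [0.0037,0.024,0,0],
    [0.0037,0.024,0,0],
    [0.0031,0.02,0,0],
    [0.0017,0.0108,0,0],
    [0.0006,0.004,0,0],
    [0,0,0,0],
    [0,0,0,0],
  ],
)

```text
time_s: 24.82
tool_pos: [0.637, 0.1395, 0.0475]
tool_rot: [0.0, 0.68, 0.733, -0.0]
wrist_force: [0.2, -0.2, -3.2]
grip_width: 0.0156
finger_force: 54.8
```

```bash
cat >> h.py <<'E'
u_=np.array([.99718,.07498]); n_=np.array([-.07498,.99718]); O=np.array([.5561,.2404])
def tr(P): P=np.asarray(P)[...,:2]-O; return np.stack([P@n_,-P@u_],-1)   # world -> tray
def disc(n,im,d,c,z,rad=.05):
    # fit tilted-view disc of top height z near world xy c, from depth points at height z
    X=cloud(n,d); k=(abs(X[...,2]-z)<.006)&(np.hypot(X[...,0]-c[0],X[...,1]-c[1])<rad)&(im.min(2)>90)
    v,u=np.nonzero(k); m=k.astype(np.uint8); cs=cv2.findContours(m,cv2.RETR_EXTERNAL,cv2.CHAIN_APPROX_NONE)[0]
    cc=max(cs,key=cv2.contourArea); P=ray(n,cc.reshape(-1,2),z)[:,:2].astype(np.float32)
    (c2,r)=cv2.minEnclosingCircle(P); Q=X[k]; A=np.c_[Q[:,:2]-Q[:,:2].mean(0),np.ones(len(Q))]
    return np.array(c2),r,P.mean(0),np.linalg.lstsq(A,Q[:,2],rcond=None)[0]
E
python3 - <<'E'
from h import *
T=robot.get_state()["tool_pos"]; print(T)
for n in("top","scene"):
    im,d=cams.get_image(n)
    try:
        c,r,m,pl=disc(n,im,d,(.632,.247),T[2]+.0064+.014); print(n,c,r,m,pl.round(3),"tray",tr(c).round(4),tr(m).round(4))
    except Exception as e: print(n,e)
save("s5",cv2.resize(im[180:300,290:450],(800,600)))
E
```

```text
[0.6370299  0.13952822 0.0474742 ]
top [0.62899929 0.2426271 ] 0.03299244865775108 [0.630882   0.24334987] [0.    0.026 0.067] tray [-0.0032 -0.0729] [-0.0027 -0.0748]
scene [0.63447583 0.2518371 ] 0.03331870958209038 [0.6364302  0.25101304] [-0.     0.021  0.066] tray [ 0.0055 -0.079 ] [ 0.0046 -0.0809]
```

View pics/s5.png

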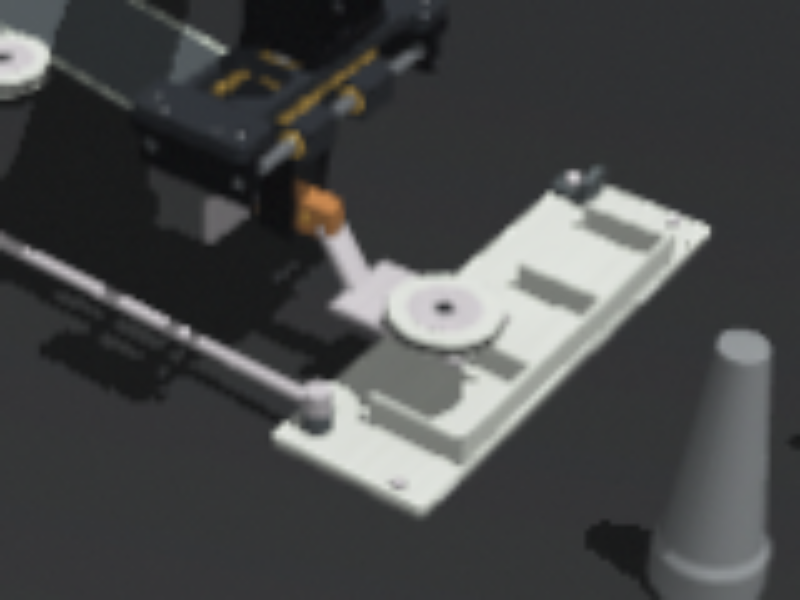

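The view shows the piston hovering level over the hinge-side bay, disc at crop (443,308). I'll nudge it about 3 mm deeper and lower it.

>>> play_rows(
  plan=[
    [0.0005,0.003,0,0],
    [0,0,-0.008,0],
    [0,0,-0.01,0],
    [0,0,-0.008,0],
    [0,0,-0.005,0],
    [0,0,-0.004,0],
    [0,0,-0.003,0],
    [0,0,-0.002,0],
    [0,0,-0.002,0],
    [0,0,0,0],
    [0,0,0,0],
  ],
)

```text
time_s: 26.3
tool_pos: [0.6376, 0.144, 0.0058]
tool_rot: [0.0, 0.68, 0.733, 0.0]
wrist_force: [-0.0, -0.0, -1.7]
grip_width: 0.0155
finger_force: 54.8
```

```bash
python3 - <<'E'
from h import *
T=robot.get_state()["tool_pos"]; print(T)
im,d=cams.get_image("top")
c,r,m,pl=disc("top",im,d,(.632,.247),.030,.04); print(c,r,m,pl.round(3),"tray",tr(c).round(4),tr(m).round(4))
E
```

```text
[0.63758679 0.14400796 0.00580509]
[0.62611955 0.24826401] 0.034282486885786057 [0.62214434 0.2490482 ] [ 0.008 -0.006  0.029] tray [ 0.0026 -0.0704] [ 0.0037 -0.0665]
```

>>> play_rows(
  plan=[
    [0.0004,-0.005,0,0],
    [0.0008,-0.01,0,0],
    [0.0012,-0.016,0,0],
    [0.0012,-0.016,0,0],
    [0.0012,-0.016,0,0],
    [0.0012,-0.016,0,0],
    [0.0012,-0.016,0,0],
    [0.0012,-0.016,0.01,0],
    [0,-0.01,0.03,0],
    [0,0,0,0],
  ],
)

```text
time_s: 27.6
tool_pos: [0.6486, 0.0216, 0.0487]
tool_rot: [0.002, 0.681, 0.733, 0.002]
wrist_force: [-0.1, 0.6, -1.8]
grip_width: 0.0155
finger_force: 54.8
```

```bash
cat >> h.py <<'E'
def hole(n,im,z,c):
    # dark centre hole inside a white disc near world xy c
    p=proj(n,[c[0],c[1],z])[0]; u0,v0=np.round(p).astype(int); w=7
    g=255-im[v0-w:v0+w+1,u0-w:u0+w+1].mean(2); g=np.clip(g-np.median(g)-35,0,None); V,U=np.mgrid[v0-w:v0+w+1,u0-w:u0+w+1]
    return ray(n,[(U*g).sum()/g.sum(),(V*g).sum()/g.sum()],z)[0][:2]
E
python3 - <<'E'
from h import *
print(robot.get_state()["tool_pos"])
im,d=cams.get_image("top"); p=pistons(im); print(p)
for q in p: 
    h=hole("top",im,.022,q[:2]); print(h.round(4))
h=hole("top",im,.030,(.632,.248)); print("bay3",h.round(4),tr(h).round(4))
save("t6",cv2.resize(im[160:270,140:300],(800,550)))
E
```

```text
[0.64858455 0.02157198 0.04868463]
[[np.float64(0.5611), np.float64(-0.175), 18.9, 19.7], [np.float64(0.566), np.float64(-0.3024), 20.7, 21.5]]
[ 0.5617 -0.1752]
[ 0.5664 -0.3032]
bay3 [0.6319 0.2484] [ 0.0023 -0.0762]
```

View pics/t6.png

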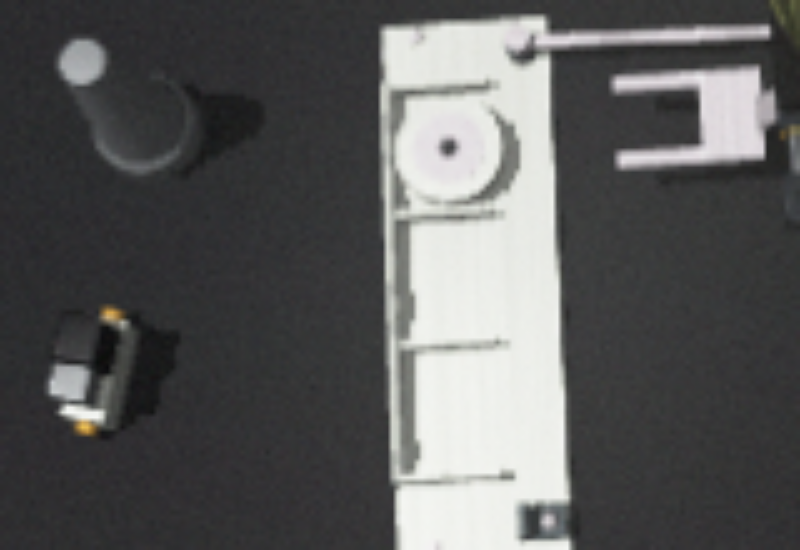

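The top view shows the first piston in the hinge-side bay, hole at crop (448,147) → tray (2.3, −76.2) mm. The fork is clear on the right.

>>> play_rows(
  plan=[
    [-0.002,-0.015,0,0],
    [-0.0042,-0.03,0,0],
    [-0.0042,-0.03,0,0],
    [-0.0042,-0.03,0,0],
    [-0.0042,-0.03,0,0],
    [-0.0042,-0.03,0,0],
    [-0.0042,-0.03,0,0],
    [-0.0042,-0.03,0,0],
    [-0.0042,-0.03,0,0],
    [-0.0042,-0.03,0,0],
    [-0.0042,-0.03,0,0],
    [-0.0042,-0.03,0,0],
    [-0.0042,-0.03,0,0],
    [-0.0042,-0.03,0,0],
    [-0.0042,-0.03,0,0],
    [-0.0042,-0.03,0,0],
    [-0.0042,-0.03,0,0],
    [-0.002,-0.013,0,0],
    [0,0,0,0],
    [0,0,0,0],
  ],
)

```text
time_s: 30.15
tool_pos: [0.5754, -0.4827, 0.0452]
tool_rot: [-0.001, 0.679, 0.734, 0.001]
wrist_force: [-0.6, 1.0, -2.0]
grip_width: 0.0152
finger_force: 54.8
```

```bash
python3 - <<'E'
from h import *
T=robot.get_state()["tool_pos"]; print(T, robot.get_state()["tool_rot"])
im,d=cams.get_image("top"); print(pistons(im))
zt=T[2]+.0064+.004; y=T[1]+.104
r=fork(im,zt,(T[0]-.0062-.038,T[0]-.0062+.038,y-.014,y+.026)); print(r.round(4),"axis",r[:,0].mean(),"tip",r[:,2])
E
```

```text
[ 0.57543647 -0.48269215  0.04523263] [-5.79468451e-04  6.79030358e-01  7.34109575e-01  7.53920432e-04]
[[np.float64(0.5615), np.float64(-0.1751), 21.0, 21.6]]
[[ 0.5464 -0.0766 -0.3545 60.    ]
 [ 0.5904 -0.084  -0.3538 63.    ]] axis 0.5684001936157376 tip [-0.35446807 -0.35384401]
```

```bash
python3 - <<'E'
from h import *
print(hole("top",(im:=cams.get_image("top")[0]),.022,(.566,-.3026)).round(4), robot.get_state()["tool_pos"])
for r in cams.landmark_of("scene","piston1")+[{"confidence":9,"xy":[0,0]}]: print(r["confidence"],r["xy"],ray("scene",r["xy"],0)[0].round(3))
c,r,m,pl=disc("top",im,cams.get_image("top")[1],(.566,-.3026),.022,.06); print(c,r,m)
E
```

```text
[nan nan] [ 0.57565837 -0.48289147  0.0456666 ]
0.67 [289.3, 202.2] [ 0.591 -0.147  0.   ]
0.6 [265.1, 204.3] [ 0.653 -0.197  0.   ]
0.48 [270.4, 184.4] [ 0.556 -0.28   0.   ]
0.44 [223.6, 184.3] [ 0.666 -0.405  0.   ]
9 [0, 0] [-0.341 -7.547  0.   ]
[ 0.52045882 -0.29494867] 0.030703475698828697 [ 0.52659476 -0.29663438]h.py:47: RuntimeWarning: invalid value encountered in scalar divide
  return ray(n,[(U*g).sum()/g.sum(),(V*g).sum()/g.sum()],z)[0][:2]
```

```bash
python3 - <<'E'
from h import *
im,d=cams.get_image("top"); save("t7",cv2.resize(im[170:290,350:510],(800,600)))
E
```

```text
(no output)
```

View pics/t7.png

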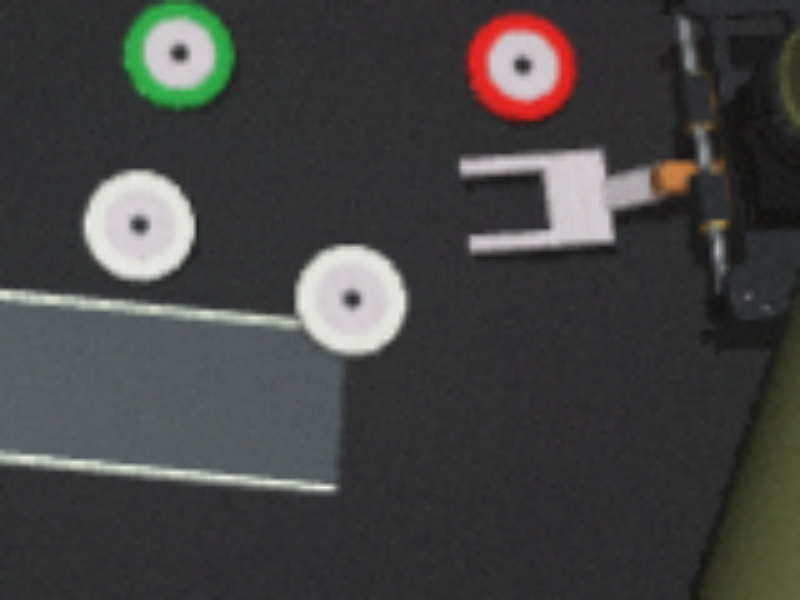

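The top view shows piston B knocked aside, its hole now at crop (352,299) → px (420,229.5). It still stands upright at the mat's corner.

```bash
python3 - <<'E'
from h import *
im,d=cams.get_image("top"); c=ray("top",[420,229.4],.022)[0]; h=hole("top",im,.022,c); print(c.round(4),h.round(4))
print(disc("top",im,d,h,.022,.037)[0:3], robot.get_state()["tool_pos"])
E
```

```text
[ 0.5193 -0.2959  0.022 ] [ 0.5193 -0.2957]
(array([ 0.51904231, -0.29344258]), 0.03245155140757561, array([ 0.5188727 , -0.29494268], dtype=float32)) [ 0.57501221 -0.48435521  0.04580392]
```

>>> play_rows(
  plan=[
    [-0.022,0.0022,0,0],
    [-0.022,0.0022,-0.008,0],
    [0,0,-0.02,0],
    [0,0,-0.015,0],
    [0,0,-0.005,0],
    [0,0,0,0],
    [0,0,0,0],
  ],
)

```text
time_s: 31.32
tool_pos: [0.5315, -0.4808, -0.0019]
tool_rot: [0.001, 0.68, 0.734, 0.0]
wrist_force: [-0.4, 0.4, -1.6]
grip_width: 0.016
finger_force: 54.8
```

```bash
python3 - <<'E'
from h import *
T=robot.get_state()["tool_pos"]; print(T)
im,d=cams.get_image("top"); h=hole("top",im,.022,(.5193,-.2957)); print(h)
zt=T[2]+.0064+.004; y=T[1]+.104
r=fork(im,zt,(T[0]-.0062-.038,T[0]-.0062+.038,y-.014,y+.024)); print(r.round(4),"axis",r[:,0].mean(),"tip",r[:,2])
E
```

```text
[ 0.53150777 -0.48076531 -0.00185755]
[ 0.51934654 -0.29567595]
[[ 0.5024 -0.083  -0.353  55.    ]
 [ 0.5465 -0.058  -0.3551 58.    ]] axis 0.5244818457320015 tip [-0.35300135 -0.35511012]
```

>>> play_rows(
  plan=[
    [-0.0009,0.012,0,0],
    [-0.0009,0.012,0,0],
    [-0.0009,0.012,0,0],
    [-0.0008,0.012,0,0],
    [-0.0008,0.011,0,0],
    [-0.0006,0.009,0,0],
    [-0.0006,0.008,0,0],
    [-0.0004,0.0055,0,0],
    [0,0,0,0],
    [0,0,0.004,0],
    [0,0,0.004,0],
    [0,0,0.006,0],
    [0,0,0.01,0],
    [0,0,0.01,0],
    [0,0,0.01,0],
    [0,0,0.006,0],
    [0,0,0,0],
    [0,0,0,0],
  ],
)

```text
time_s: 33.62
tool_pos: [0.5244, -0.399, 0.0472]
tool_rot: [-0.0, 0.68, 0.733, -0.0]
wrist_force: [0.0, 0.2, -4.0]
grip_width: 0.0157
finger_force: 54.8
```

```bash
python3 - <<'E'
from h import *
T=robot.get_state()["tool_pos"]; print(T)
im,d=cams.get_image("top"); z=T[2]+.0064+.014; h=hole("top",im,z,T[:2]+[-.006,.104]); c=disc("top",im,d,h,z,.036); print(h,h-T[:2],c[0],c[3].round(3)); print([q for q in pistons(im)])
print(hole("top",im,.022,(.5615,-.175)))
E
```

```text
[ 0.52439278 -0.39903294  0.04722287]
[ 0.519181  -0.2949675] [-0.00521177  0.10406544] [ 0.518767   -0.29389584] [-0.004 -0.003  0.067]
[[np.float64(0.5614), np.float64(-0.1751), 21.0, 21.6]]
[ 0.5617653  -0.17519763]
```

>>> play_rows(
  plan=[
    [0.0006,0.008,0,0],
    [0.0011,0.016,0,0],
    [0.0016,0.024,0,0],
    [0.0017,0.024,0,0],
    [0.0016,0.024,0,0],
    [0.0017,0.024,0,0],
    [0.0016,0.024,0,0],
    [0.0017,0.024,0,0],
    [0.0016,0.024,0,0],
    [0.0017,0.024,0,0],
    [0.0016,0.024,0,0],
    [0.0017,0.024,0,0],
    [0.0016,0.024,0,0],
    [0.0017,0.024,0,0],
    [0.0016,0.024,0,0],
    [0.0017,0.024,0,0],
    [0.0016,0.024,0,0],
    [0.0017,0.024,0,0],
    [0.0011,0.016,0,0],
    [0.0004,0.006,0,0],
  ],
)

```text
time_s: 36.17
tool_pos: [0.5542, 0.0322, 0.0477]
tool_rot: [0.0, 0.679, 0.734, 0.0]
wrist_force: [0.2, -0.2, -3.1]
grip_width: 0.0157
finger_force: 54.8
```

>>> play_rows(
  plan=[
    [0.0005,0.008,0,0],
    [0.0011,0.016,0,0],
    [0.0016,0.024,0,0],
    [0.0016,0.024,0,0],
    [0.0014,0.02,0,0],
    [0.0008,0.0108,0,0],
    [0.0003,0.004,0,0],
    [0,0,0,0],
    [0,0,0,0],
  ],
)

```text
time_s: 37.3
tool_pos: [0.5617, 0.1365, 0.0475]
tool_rot: [0.0, 0.68, 0.733, -0.0]
wrist_force: [-0.0, -0.3, -2.8]
grip_width: 0.0156
finger_force: 54.8
```

```bash
python3 - <<'E'
from h import *
T=robot.get_state()["tool_pos"]; print(T)
im,d=cams.get_image("top"); z=T[2]+.0064+.014; h=hole("top",im,z,T[:2]+[-.0053,.1041]); print(h,tr(h).round(4))
h=hole("top",im,.03,(.6319,.2484)); print(tr(h).round(4))
E
```

```text
[0.56174947 0.13647897 0.04749107]
[0.55574857 0.24008502] [-0.0003  0.0004]
[-0.0098 -0.0846]
```

>>> play_rows(
  plan=[
    [0.0003,0.0018,0,0],
    [0,0,-0.008,0],
    [0,0,-0.01,0],
    [0,0,-0.008,0],
    [0,0,-0.005,0],
    [0,0,-0.004,0],
    [0,0,-0.003,0],
    [0,0,-0.002,0],
    [0,0,-0.002,0],
    [0,0,0,0],
    [0,0,0,0],
  ],
)

```text
time_s: 38.72
tool_pos: [0.5621, 0.1395, 0.0058]
tool_rot: [0.0, 0.68, 0.733, 0.0]
wrist_force: [-0.2, -0.5, -2.0]
grip_width: 0.016
finger_force: 54.8
```

>>> play_rows(
  plan=[
    [0.0004,-0.005,0,0],
    [0.0008,-0.01,0,0],
    [0.0012,-0.016,0,0],
    [0.0012,-0.016,0,0],
    [0.0012,-0.016,0,0],
    [0.0012,-0.016,0,0],
    [0.0012,-0.016,0,0],
    [0.0012,-0.016,0.01,0],
    [0,-0.01,0.03,0],
    [0,0,0,0],
  ],
)

```text
time_s: 39.98
tool_pos: [0.5726, 0.017, 0.0476]
tool_rot: [0.002, 0.681, 0.733, 0.001]
wrist_force: [-0.0, 0.3, -2.8]
grip_width: 0.0154
finger_force: 54.8
```

```bash
python3 - <<'E'
from h import *
T=robot.get_state()["tool_pos"]; print(T)
im,d=cams.get_image("top")
for c in((.6319,.2484),(.5559,.2419)):
    h=hole("top",im,.03,c); print(tr(h).round(4))
print(pistons(im),hole("top",im,.022,(.5617,-.1752)))
E
```

```text
[0.572589   0.0170404  0.04763326]
[ 0.0023 -0.0762]
[ 0.0025 -0.0001]
[[np.float64(0.5612), np.float64(-0.175), 19.0, 19.8]] [ 0.56171741 -0.17524608]
```

>>> play_rows(
  plan=[
    [0,-0.015,0,0],
    [0,-0.03,0,0],
    [0,-0.03,0,0],
    [0,-0.03,0,0],
    [0,-0.03,0,0],
    [0.001,-0.03,0,0],
    [0,-0.03,0,0],
    [0,-0.03,0,0],
    [0,-0.03,0,0],
    [0,-0.03,0,0],
    [0,-0.03,0,0],
    [0,-0.03,0,0],
    [0,-0.03,-0.005,0],
    [0,0,-0.02,0],
    [0,0,-0.015,0],
    [0,0,-0.01,0],
    [0,0,0,0],
    [0,0,0,0],
  ],
)

```text
time_s: 42.28
tool_pos: [0.5717, -0.356, -0.0042]
tool_rot: [0.0, 0.679, 0.734, 0.0]
wrist_force: [-0.1, -0.3, -1.9]
grip_width: 0.0155
finger_force: 54.9
```

```bash
python3 - <<'E'
from h import *
T=robot.get_state()["tool_pos"]; print(T)
im,d=cams.get_image("top"); h=hole("top",im,.022,(.5617,-.1752)); print(h)
zt=T[2]+.0064+.004; y=T[1]+.104
r=fork(im,zt,(T[0]-.0062-.038,T[0]-.0062+.038,y-.014,y+.024)); print(r.round(4),"axis",r[:,0].mean(),"tip",r[:,2])
E
```

```text
[ 0.57171559 -0.35604441 -0.00422232]
[ 0.56176128 -0.17522724]
[[ 0.5424 -0.0819 -0.2303 57.    ]
 [ 0.5864 -0.0864 -0.2288 57.    ]] axis 0.564439248859672 tip [-0.23033095 -0.22879761]
```

>>> play_rows(
  plan=[
    [0.0025,0,0.002,0],
    [0,0,0,0],
    [-0.0009,0.012,0,0],
    [-0.0009,0.012,0,0],
    [-0.0009,0.012,0,0],
    [-0.0008,0.012,0,0],
    [-0.0008,0.01,0,0],
    [-0.0006,0.008,0,0],
    [-0.0005,0.0065,0,0],
    [-0.0004,0.005,0,0],
    [0,0,0,0],
    [0,0,0.004,0],
    [0,0,0.004,0],
    [0,0,0.006,0],
    [0,0,0.01,0],
    [0,0,0.01,0],
    [0,0,0.01,0],
    [0,0,0.006,0],
    [0,0,0,0],
    [0,0,0,0],
  ],
)

```text
time_s: 44.82
tool_pos: [0.5677, -0.279, 0.0472]
tool_rot: [-0.0, 0.68, 0.733, -0.0]
wrist_force: [-0.1, -0.1, -3.3]
grip_width: 0.0157
finger_force: 54.9
```

```bash
python3 - <<'E'
from h import *
T=robot.get_state()["tool_pos"]; print(T)
im,d=cams.get_image("top"); z=T[2]+.0064+.014; h=hole("top",im,z,T[:2]+[-.006,.104]); c=disc("top",im,d,h,z,.036); print(h,h-T[:2],c[0],c[3].round(3)); print([q for q in pistons(im)])
E
```

```text
[ 0.56768702 -0.27895881  0.04721309]
[ 0.56154774 -0.17475952] [-0.00613928  0.10419929] [ 0.56183738 -0.17440806] [0.009 0.    0.067]
[]
```

>>> play_rows(
  plan=[
    [-0.0016,0.008,0,0],
    [-0.0032,0.016,0,0],
    [-0.0047,0.024,0,0],
    [-0.0048,0.024,0,0],
    [-0.0047,0.024,0,0],
    [-0.0048,0.024,0,0],
    [-0.0047,0.024,0,0],
    [-0.0048,0.024,0,0],
    [-0.0047,0.024,0,0],
    [-0.0048,0.024,0,0],
    [-0.0047,0.024,0,0],
    [-0.0048,0.024,0,0],
    [-0.0047,0.024,0,0],
    [-0.0048,0.024,0,0],
    [-0.0047,0.024,0,0],
    [-0.0048,0.024,0,0],
    [-0.0047,0.024,0,0],
    [-0.0032,0.016,0,0],
    [-0.0016,0.008,0,0],
    [-0.0006,0.0035,0,0],
  ],
)

```text
time_s: 47.38
tool_pos: [0.4866, 0.1324, 0.0475]
tool_rot: [0.0, 0.68, 0.733, -0.0]
wrist_force: [0.2, 0.2, -3.0]
grip_width: 0.0156
finger_force: 54.9
```

>>> play_rows(
  plan=[
    [0,0,0,0],
    [0,0,0,0],
  ],
)

```text
time_s: 47.62
tool_pos: [0.4868, 0.1315, 0.0475]
tool_rot: [0.0, 0.68, 0.733, -0.0]
wrist_force: [-0.1, -0.6, -3.5]
grip_width: 0.0155
finger_force: 54.9
```

```bash
python3 - <<'E'
from h import *
T=robot.get_state()["tool_pos"]; print(T)
im,d=cams.get_image("top"); z=T[2]+.0064+.014; h=hole("top",im,z,T[:2]+[-.0061,.1042]); print(h,tr(h).round(4))
E
```

```text
[0.48683903 0.1315457  0.04750474]
[0.48023327 0.23545016] [0.0008 0.076 ]
```

>>> play_rows(
  plan=[
    [0,0.001,0,0],
    [0,0,-0.008,0],
    [0,0,-0.01,0],
    [0,0,-0.008,0],
    [0,0,-0.005,0],
    [0,0,-0.004,0],
    [0,0,-0.003,0],
    [0,0,-0.002,0],
    [0,0,-0.002,0],
    [0,0,0,0],
    [0,0,0,0],
  ],
)

```text
time_s: 49.05
tool_pos: [0.4868, 0.1335, 0.0057]
tool_rot: [0.0, 0.68, 0.733, 0.0]
wrist_force: [-0.2, 0.7, -2.0]
grip_width: 0.0157
finger_force: 54.9
```

>>> play_rows(
  plan=[
    [0.0004,-0.005,0,0],
    [0.0008,-0.01,0,0],
    [0.0012,-0.016,0,0],
    [0.0012,-0.016,0,0],
    [0.0012,-0.016,0,0],
    [0.0012,-0.016,0,0],
    [0.0012,-0.016,0,0],
    [0.0012,-0.016,0.01,0],
    [0,-0.01,0.03,0],
    [0,0,0,0],
  ],
)

```text
time_s: 50.3
tool_pos: [0.4972, 0.0111, 0.0474]
tool_rot: [0.002, 0.681, 0.733, 0.001]
wrist_force: [-0.3, 0.2, -2.8]
grip_width: 0.0153
finger_force: 54.9
```

```bash
python3 - <<'E'
from h import *
T=robot.get_state()["tool_pos"]; print(T)
im,d=cams.get_image("top")
for c in((.6319,.2484),(.5559,.2419),(.4802,.2367)):
    h=hole("top",im,.03,c); print(tr(h).round(4))
print(pistons(im))
# mat white edge lines
X=cloud("top",d); g=im.min(2).astype(float)
for x0,x1 in((.405,.455),(.50,.55)):
    P=[]
    u,v=np.meshgrid(np.arange(640),np.arange(400)); Q=ray("top",np.c_[u.ravel(),v.ravel()],0.)[:,:2]; k=(Q[:,0]>x0)&(Q[:,0]<x1)&(Q[:,1]>-.285)&(Q[:,1]<-.055)&(g.ravel()>110)
    q=Q[k]; b=np.polyfit(q[:,1],q[:,0],1); print(k.sum(),b,np.polyval(b,-.17),q[:,1].min(),q[:,1].max())
m=cams.cut_out("top","tool_mat")[0]["pixels"]; r,_=rect(m,0); print(r,cv2.boxPoints(r).round(4).tolist())
E
```

```text
[0.49720926 0.01107276 0.04736844]
[ 0.0023 -0.0763]
[ 0.0025 -0.    ]
[0.0027 0.076 ]
[]
76 [0.09079054 0.4404656 ] 0.42503120557966906 -0.28227823991944573 -0.1029706378789762
56 [0.09497415 0.53435117] 0.518205563879748 -0.2828246802889738 -0.21335618147453828
((0.4699728488922119, -0.18399259448051453), (0.22137144207954407, 0.10393953323364258), 84.48715209960938) [[0.4075999855995178, -0.2892000079154968], [0.5110999941825867, -0.29919999837875366], [0.5322999954223633, -0.07880000025033951], [0.42890000343322754, -0.06880000233650208]]
```

>>> play_rows(
  plan=[
    [-0.0034,-0.0251,0,-1.045],
    [-0.0034,-0.0251,0,-1.045],
    [-0.0034,-0.0251,0,-1.045],
    [-0.0034,-0.0251,0,-1.045],
    [-0.0034,-0.0251,0,-1.045],
    [-0.0034,-0.0251,0,-1.045],
    [-0.0034,-0.0251,0,-1.045],
    [-0.0034,-0.0251,0,-1.045],
    [-0.0034,-0.025,0,-1.045],
    [0,0,-0.02,0],
    [0,0,-0.015,0],
    [0,0,-0.01,0],
    [0,0,-0.004,0],
    [0,0,0,0],
    [0,0,0,0],
  ],
)

```text
time_s: 52.28
tool_pos: [0.465, -0.2134, -0.0029]
tool_rot: [0.001, 0.738, 0.675, 0.0]
wrist_force: [-0.3, 0.5, -1.2]
grip_width: 0.0157
finger_force: 54.9
```

```bash
python3 - <<'E'
from h import *
s=robot.get_state(); T=s["tool_pos"];q=s["tool_rot"]; print(T,q,np.degrees(2*np.arctan2(q[2],q[1])))
E
```

```text
[ 0.46498828 -0.21340553 -0.00285811] [5.54070857e-04 7.37528085e-01 6.75316212e-01 1.72229330e-04] 84.95743909613466
```

>>> play_rows(
  plan=[
    [0.0015,-0.001,0,0],
    [0,0,-0.002,0],
    [0,0,-0.0012,0],
    [0,0,0,0],
    [0,0,0,0],
  ],
)

```text
time_s: 52.9
tool_pos: [0.466, -0.2145, -0.0065]
tool_rot: [0.0, 0.738, 0.675, 0.0]
wrist_force: [0.1, 0.1, 0.2]
grip_width: 0.0156
finger_force: 54.9
```

>>> play_rows(
  plan=[
    [0,0,0,0],
    [0,0,0,0],
    [0,0,0,0],
    [0,0,0,0],
    [0,0,0,0],
    [0,0,0.03,0],
    [0,0,0.04,0],
    [0,0,0.04,0],
    [0,0,0,0],
  ],
  jaw=0.05,
  newtons=8,
)

```text
time_s: 54.02
tool_pos: [0.4685, -0.2154, 0.1068]
tool_rot: [0.003, 0.738, 0.675, 0.001]
wrist_force: [-0.2, 0.2, -0.5]
grip_width: 0.0497
finger_force: 0.0
```

>>> play_rows(
  plan=[
    [0.0241,0.0168,0,0],
    [0.0241,0.0168,0,0],
    [0.0241,0.0168,0,0],
    [0.0241,0.0168,0,0],
    [0.0241,0.0168,0,0],
    [0.0241,0.0168,0,0],
    [0.0241,0.0168,0,0],
    [0.0241,0.0168,0,0],
    [0.0241,0.0168,0,0],
    [0.0241,0.0168,0,0],
    [0,0,0,0],
    [0,0,0,0],
  ],
  jaw=0.07,
)

```text
time_s: 55.52
tool_pos: [0.706, -0.0469, 0.1022]
tool_rot: [-0.001, 0.738, 0.675, -0.001]
wrist_force: [0.0, -0.7, -0.8]
grip_width: 0.0701
finger_force: 0.0
```

```bash
python3 - <<'E'
from h import *
s=robot.get_state(); print(s["tool_pos"])
im,d=cams.get_image("scene"); X=cloud("scene",d); hsv=cv2.cvtColor(im,cv2.COLOR_RGB2HSV)
k=(hsv[...,0]<28)&(hsv[...,1]>100)&(hsv[...,2]>70)&(abs(X[...,0]-.709)<.05)&(abs(X[...,1]+.047)<.05)&(X[...,2]>.02)&(X[...,2]<.07)
print(k.sum(),X[k].mean(0).round(4),X[k][:,2].max())
im,d=cams.get_image("top")
for c in((.6319,.2484),(.5559,.2419),(.4802,.2367)): print(tr(hole("top",im,.03,c)).round(4))
E
```

```text
[ 0.70595244 -0.04693861  0.10215364]
44 [ 0.7115 -0.0446  0.0426] 0.05633199913574769
[ 0.0023 -0.0762]
[ 0.0025 -0.0001]
[0.0028 0.076 ]
```

>>> play_rows(
  plan=[
    [0.002,-0.0015,-0.03,0],
    [0,0,-0.03,0],
    [0,0,-0.02,0],
    [0,0,-0.009,0],
    [0,0,0,0],
    [0,0,0,0],
  ],
)

```text
time_s: 56.38
tool_pos: [0.7099, -0.0478, 0.0158]
tool_rot: [0.001, 0.738, 0.675, 0.001]
wrist_force: [-0.1, -0.4, 1.1]
grip_width: 0.07
finger_force: 0.0
```

>>> play_rows(
  plan=[
    [0,0,0,0],
    [0,0,0,0],
    [0,0,0,0],
    [0,0,0,0],
    [0,0,0,0],
    [0,0,0,0],
    [0,0,0,0],
    [0,0,0,0],
    [0,0,0,0],
  ],
  jaw=0.0,
  newtons=15,
)

```text
time_s: 57.5
tool_pos: [0.7089, -0.0479, 0.0144]
tool_rot: [0.0, 0.738, 0.675, 0.0]
wrist_force: [0.3, 0.6, 0.5]
grip_width: 0.013
finger_force: 15.0
```

```bash
python3 - <<'E'
from h import *
s=robot.get_state(); T=s["tool_pos"][:2]; print(T,s["grip_width"])
H=np.array([.6947,.2107])
v=T-H; r=np.hypot(*v); a=np.arctan2(v[1],v[0])%(2*np.pi); print(r,np.degrees(a))
t=np.linspace(a,np.radians(190),37); rr=np.linspace(r,.262,37)
p=rr[:,None]*np.c_[np.cos(t),np.sin(t)]; D=np.diff(p,axis=0); print([[round(float(x),4),round(float(y),4),0,-1.7] for x,y in D])
t=np.linspace(np.radians(190),np.radians(183.9),9);p=.262*np.c_[np.cos(t),np.sin(t)];print([[round(float(x),4),round(float(y),4),0,0] for x,y in np.diff(p,axis=0)],p[-1]+H)
E
```

```text
[ 0.70893001 -0.04790214] 0.013045820097732877
0.2589933547176321 273.14961938490353
[[-0.0104, -0.0004, 0, -1.7], [-0.0104, -0.0, 0, -1.7], [-0.0104, 0.0004, 0, -1.7], [-0.0104, 0.0008, 0, -1.7], [-0.0104, 0.0012, 0, -1.7], [-0.0103, 0.0017, 0, -1.7], [-0.0103, 0.0021, 0, -1.7], [-0.0102, 0.0025, 0, -1.7], [-0.0101, 0.0029, 0, -1.7], [-0.0099, 0.0033, 0, -1.7], [-0.0098, 0.0037, 0, -1.7], [-0.0096, 0.0041, 0, -1.7], [-0.0095, 0.0045, 0, -1.7], [-0.0093, 0.0049, 0, -1.7], [-0.0091, 0.0052, 0, -1.7], [-0.0089, 0.0056, 0, -1.7], [-0.0086, 0.0059, 0, -1.7], [-0.0084, 0.0063, 0, -1.7], [-0.0081, 0.0066, 0, -1.7], [-0.0079, 0.007, 0, -1.7], [-0.0076, 0.0073, 0, -1.7], [-0.0073, 0.0076, 0, -1.7], [-0.007, 0.0079, 0, -1.7], [-0.0067, 0.0081, 0, -1.7], [-0.0063, 0.0084, 0, -1.7], [-0.006, 0.0087, 0, -1.7], [-0.0056, 0.0089, 0, -1.7], [-0.0053, 0.0091, 0, -1.7], [-0.0049, 0.0093, 0, -1.7], [-0.0045, 0.0095, 0, -1.7], [-0.0041, 0.0097, 0, -1.7], [-0.0038, 0.0099, 0, -1.7], [-0.0034, 0.01, 0, -1.7], [-0.0029, 0.0101, 0, -1.7], [-0.0025, 0.0102, 0, -1.7], [-0.0021, 0.0103, 0, -1.7]]
[[-0.0006, 0.0034, 0, 0], [-0.0005, 0.0034, 0, 0], [-0.0005, 0.0035, 0, 0], [-0.0004, 0.0035, 0, 0], [-0.0004, 0.0035, 0, 0], [-0.0004, 0.0035, 0, 0], [-0.0003, 0.0035, 0, 0], [-0.0003, 0.0035, 0, 0]] [0.43330672 0.19287999]
```

>>> play_rows(
  plan=[
    [-0.0104,-0.0004,0,-1.7],
    [-0.0104,0,0,-1.7],
    [-0.0104,0.0004,0,-1.7],
    [-0.0104,0.0008,0,-1.7],
    [-0.0104,0.0012,0,-1.7],
    [-0.0103,0.0017,0,-1.7],
    [-0.0103,0.0021,0,-1.7],
    [-0.0102,0.0025,0,-1.7],
    [-0.0101,0.0029,0,-1.7],
    [-0.0099,0.0033,0,-1.7],
    [-0.0098,0.0037,0,-1.7],
    [-0.0096,0.0041,0,-1.7],
    [-0.0095,0.0045,0,-1.7],
    [-0.0093,0.0049,0,-1.7],
    [-0.0091,0.0052,0,-1.7],
    [-0.0089,0.0056,0,-1.7],
    [-0.0086,0.0059,0,-1.7],
    [-0.0084,0.0063,0,-1.7],
  ],
)

```text
time_s: 59.75
tool_pos: [0.5337, 0.0082, 0.0145]
tool_rot: [0.0, 0.89, 0.456, 0.002]
wrist_force: [4.8, 5.5, -7.1]
grip_width: 0.0133
finger_force: 15.0
```

>>> play_rows(
  plan=[
    [-0.0081,0.0066,0,-1.7],
    [-0.0079,0.007,0,-1.7],
    [-0.0076,0.0073,0,-1.7],
    [-0.0073,0.0076,0,-1.7],
    [-0.007,0.0079,0,-1.7],
    [-0.0067,0.0081,0,-1.7],
    [-0.0063,0.0084,0,-1.7],
    [-0.006,0.0087,0,-1.7],
    [-0.0056,0.0089,0,-1.7],
    [-0.0053,0.0091,0,-1.7],
    [-0.0049,0.0093,0,-1.7],
    [-0.0045,0.0095,0,-1.7],
    [-0.0041,0.0097,0,-1.7],
    [-0.0038,0.0099,0,-1.7],
    [-0.0034,0.01,0,-1.7],
    [-0.0029,0.0101,0,-1.7],
    [-0.0025,0.0102,0,-1.7],
    [-0.0021,0.0103,0,-1.7],
    [0,0,0,0],
  ],
)

```text
time_s: 62.12
tool_pos: [0.4395, 0.1647, 0.0146]
tool_rot: [0.001, 0.979, 0.205, 0.003]
wrist_force: [7.4, 0.7, -9.7]
grip_width: 0.0131
finger_force: 15.0
```

>>> play_rows(
  plan=[
    [0.0014,0.0034,0,0],
    [-0.0005,0.0034,0,0],
    [-0.0005,0.0035,0,0],
    [-0.0004,0.0035,0,0],
    [-0.0004,0.0035,0,0],
    [-0.0004,0.0035,0,0],
    [-0.0003,0.0035,0,0],
    [-0.0003,0.0025,0,0],
    [0,0,0,0],
  ],
  newtons=25,
)

```text
time_s: 63.25
tool_pos: [0.4354, 0.1919, 0.0143]
tool_rot: [0.0, 0.979, 0.206, -0.0]
wrist_force: [2.9, -3.8, -3.8]
grip_width: 0.0132
finger_force: 25.0
```

```bash
cat >> h.py <<'E'
def bar():
    im,d=cams.get_image("scene"); X=cloud("scene",d)
    a=tr(X); k=(im.min(2)>60)&(X[...,2]>.014)&(X[...,2]<.036)&(a[...,0]<-.024)&(a[...,0]>-.06)&(abs(a[...,1])<.1)
    b=np.polyfit(a[k][:,1],a[k][:,0],1); return k.sum(),b,np.degrees(np.arctan(-b[0])),np.polyval(b,[-.1,.1])
E
python3 - <<'E'
from h import *
print(bar()); s=robot.get_state(); print(s["tool_pos"],s["wrist_force"],tr(s["tool_pos"]))
E
```

```text
(np.int64(134), array([ 0.00669742, -0.03433961]), np.float64(-0.3837283454585478), array([-0.03500935, -0.03366987]))
[0.43539551 0.1919305  0.01435396] [ 2.9132783  -2.60297465 -2.68065325] [-0.0392824   0.12399835]
```

>>> play_rows(
  plan=[
    [0,0.001,0,0],
    [0,0.001,0,0],
    [0,0,0,0],
    [0,0,0,0],
  ],
)

```text
time_s: 63.8
tool_pos: [0.4354, 0.192, 0.0143]
tool_rot: [0.002, 0.979, 0.205, -0.001]
wrist_force: [2.1, -8.3, -0.5]
grip_width: 0.0129
finger_force: 25.0
```

>>> play_rows(
  plan=[
    [0,-0.002,0,0],
    [0,0,0,0],
    [0,0,0,0],
    [0,0,0,0],
    [0,0,0,0],
    [0,0,0.03,0],
    [0,0,0.04,0],
    [0,0,0.03,0],
    [0.02,-0.04,0,5],
    [0.01,-0.04,0,10],
    [0,-0.04,0,10],
    [0,-0.04,0,10],
    [0,-0.04,0,10],
    [0,-0.04,0,10],
    [0,-0.04,0,6.2],
    [0,0,0,0],
  ],
  jaw=0.05,
)

```text
time_s: 65.8
tool_pos: [0.4651, -0.0912, 0.1142]
tool_rot: [0.0, 0.74, 0.673, -0.0]
wrist_force: [0.8, 1.0, -0.4]
grip_width: 0.05
finger_force: 0.0
```

```bash
python3 - <<'E'
from h import *
s=robot.get_state(); q=s["tool_rot"]; print(s["tool_pos"],np.degrees(2*np.arctan2(q[2],q[1])),s["grip_width"])
print(bar())
im,d=cams.get_image("top")
for c in((.6319,.2484),(.5559,.2419),(.4802,.2367)): print(tr(hole("top",im,.03,c)).round(4))
a=cv2.resize(im[160:290,200:460],(800,400)); save("t8",a)
E
```

```text
[ 0.46505843 -0.09116642  0.11419361] 84.60857264366689 0.05001712795970261
(np.int64(135), array([ 0.00511456, -0.03417501]), np.float64(-0.29304013780851057), array([-0.03468647, -0.03366356]))
[ 0.0023 -0.0762]
[ 0.0025 -0.    ]
[0.0027 0.076 ]
```

View pics/t8.png

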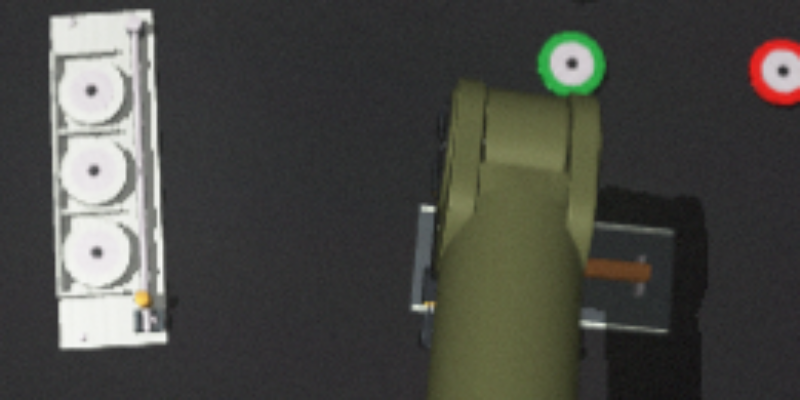

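The top view shows the bar lying shut along the tray front, knob at crop (143,298) beside the detent. All three pistons sit centred behind it. Next I'll re-grip the lifter and lay it down for good.

>>> play_rows(
  plan=[
    [0.001,-0.03,0,0.35],
    [0,-0.04,0,0],
    [0,-0.04,0,0],
    [0,-0.0133,0,0],
    [0,0,0,0],
    [0,0,-0.03,0],
    [0,0,-0.03,0],
    [0,0,-0.03,0],
    [0,0,-0.018,0],
    [0,0,-0.012,0],
    [0,0,0,0],
  ],
)

```text
time_s: 67.28
tool_pos: [0.4664, -0.2103, -0.0059]
tool_rot: [-0.0, 0.735, 0.678, -0.0]
wrist_force: [-0.0, 0.0, 0.2]
grip_width: 0.0499
finger_force: 0.0
```

>>> play_rows(
  plan=[
    [0,0,0,0],
    [0,0,0,0],
    [0,0,0,0],
    [0,0,0,0],
    [0,0,0,0],
    [0,0,0,0],
    [0,0,0.01,0],
    [0,0,0.01,0],
    [0,0,0,0],
    [0,0,0,0],
  ],
  jaw=0.0,
  newtons=50,
)

```text
time_s: 68.53
tool_pos: [0.4664, -0.2111, 0.0144]
tool_rot: [0.0, 0.736, 0.677, 0.0]
wrist_force: [0.8, 0.1, -2.0]
grip_width: 0.0156
finger_force: 50.0
```

```bash
python3 - <<'E'
from h import *
s=robot.get_state(); q=s["tool_rot"]; T=s["tool_pos"]; print(T,np.degrees(2*np.arctan2(q[2],q[1])),s["wrist_force"])
im,d=cams.get_image("top"); y=T[1]+.104; x=T[0]+.009
r=fork(im,.024,(x-.036,x+.036,y-.012,y+.024)); print(r.round(4),"axis",r[:,0].mean(),"tip",r[:,2])
E
```

```text
[ 0.46643196 -0.21108818  0.01442453] 85.278077378704 [ 0.76342195  0.11674306 -2.00970044]
[[ 4.558e-01  5.760e-02 -8.420e-02  1.690e+02]
 [ 4.953e-01  1.960e-02 -8.460e-02  1.690e+02]] axis 0.4755575622677556 tip [-0.08424928 -0.08457812]
```

>>> play_rows(
  plan=[
    [0,0,-0.01,0],
    [0,0,-0.007,0],
    [0,0,-0.0033,0],
    [0,0,0,0],
    [0,0,0,0],
  ],
)

```text
time_s: 69.2
tool_pos: [0.4657, -0.2106, -0.0055]
tool_rot: [-0.001, 0.736, 0.677, -0.001]
wrist_force: [-3.8, 2.0, 7.1]
grip_width: 0.0159
finger_force: 50.0
```

>>> play_rows(
  plan=[
    [0,0,0,0],
    [0,0,0,0],
    [0,0,0,0],
    [0,0,0,0],
    [0,0,0,0],
    [0,0,0.03,0],
    [0,0,0.04,0],
    [0,0,0.04,0],
    [0,0.05,0.02,0],
    [0,0.05,0.02,0],
    [0,0.05,0,0],
    [0,0.05,0,0],
    [0,0.05,0,0],
    [0,0.05,0,0],
    [0,0.03,0,0],
    [0,0,0,0],
  ],
  jaw=0.05,
)

```text
time_s: 71.2
tool_pos: [0.4661, 0.1219, 0.1443]
tool_rot: [-0.0, 0.734, 0.679, 0.0]
wrist_force: [0.2, 0.8, 0.5]
grip_width: 0.05
finger_force: 0.0
```

```bash
python3 - <<'E'
from h import *
print(robot.get_state()["tool_pos"])
im,d=cams.get_image("top"); hsv=cv2.cvtColor(im,cv2.COLOR_RGB2HSV); X=cloud("top",d)
h=(hsv[...,0]<20)&(hsv[...,1]>120)&(hsv[...,2]>50)&(X[...,1]<-.1)&(X[...,1]>-.3)&(X[...,0]>.4)&(X[...,0]<.55)
v,u=np.nonzero(h); P=ray("top",np.c_[u,v],.049)[:,:2].astype(np.float32); r=cv2.minAreaRect(P); print("handle",len(u),P.mean(0),r, np.median(X[h][:,2]))
b=np.polyfit(P[:,1],P[:,0],1); print("yaw",90-np.degrees(np.arctan(b[0])))
m=cams.cut_out("top","tool_mat")[0]["pixels"]; r,_=rect(m,0); print("mat",r)
for n in("lifter_mid","lifter","tool_mat"):
    for q in cams.landmark_of("top",n)[:1]: print(n,q["confidence"],ray("top",q["xy"],0)[0].round(4))
save("t9",cv2.resize(im[200:290,330:450],(800,600)))
E
```

```text
[0.46608726 0.1218885  0.14427042]
handle 176 [ 0.46401042 -0.22154827] ((0.4641185402870178, -0.2209620624780655), (0.07829036563634872, 0.01737169548869133), 85.37520599365234) 0.04780965131520436
yaw 85.4194475909115
mat ((0.4729362726211548, -0.17362795770168304), (0.24335438013076782, 0.10448692739009857), 83.71002197265625)
lifter_mid 0.76 [ 0.4746 -0.1787  0.    ]
lifter 0.63 [ 0.4715 -0.1166  0.    ]
tool_mat 0.84 [ 0.4729 -0.1776  0.    ]
```

View pics/t9.png

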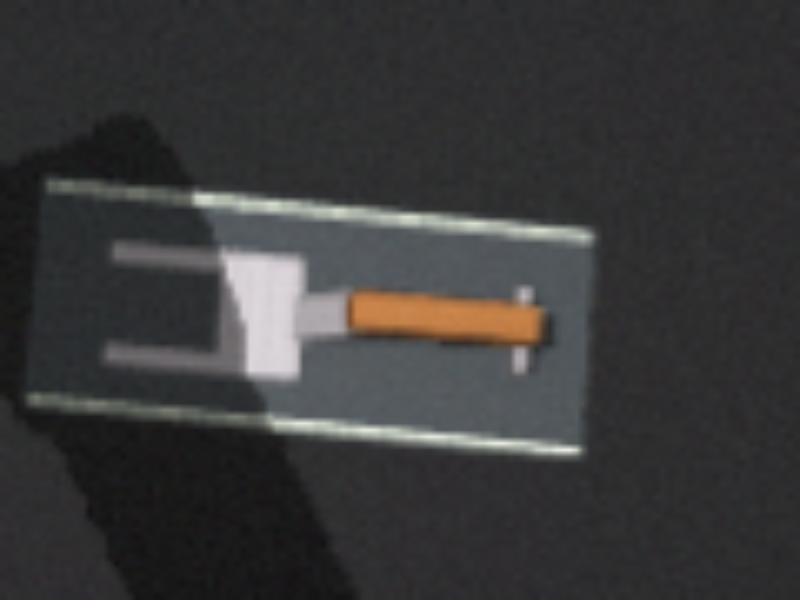

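The lifter stands in the middle of the mat: its mid is at crop ≈(315,317) and the mat's centre ≈(312,319), with its axis within about 2° of the mat's. The job can be handed in.

```bash
python3 - <<'E'
from h import *
im,d=cams.get_image("top")
for c in((.6319,.2484),(.5559,.2419)): print(tr(hole("top",im,.03,c)).round(4))
print(robot.close_job())
E
```

```text
[-0.0037 -0.0659]
[0.0028 0.0011]
the job is handed in; nothing more can be done
None
```

The job is handed in: all three pistons are loaded one to a bay, the keeper bar is shut against its stop, and the lifter is back in the middle of its mat. The last check, just before hand-in, read the hinge-side piston about 12 mm off its earlier position; the arm was over the tray, so I took it as a bad reading and didn't look again.

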